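# Load the bench charger and start it with the probe

## Task

Load every loose D cell lying on the counter into the bench charger, one to a bay and any bay: push the cell's flat end back against the bay's coil spring under the steel keeper bar, then drop the nub end in behind the contact wall, so that the cell lies fully home. When all are in, press the recessed start button all the way in with the tip of the wooden-handled probe (not with the fingers), then lay the probe back down flat on the rubber mat. Leave the tin canister, remote back, amber lens and spanner where they are.

Things in the scene. Friction and masses are not known exactly. Their poses are not given: they have to be found in the camera images.
- charger: Grey bench charger, fixed box 46 mm high, 270 mm wide (its y), from x = -75 mm (front face, spring side, towards the robot) to x = +50 mm; z up. Origin on the counter under the middle of the seated cells. Four bays on top, at y = -90, -30, +30, +90 mm (bays 0 to 3). A seated cell lies along x, nub towards +x, its can's middle at x = 0 and 64.5 mm up.
- wall_top (a point): Middle of the top edge of the contact wall's inner face, at charger x = +33, y = 0, 65 mm up; the wall is 6 mm thick and runs across all bays. A seated cell's nub bears on it. Each bay has a flat pad 28 mm wide (x = -19 to +31 mm), its top 48 mm up, 2 mm above the deck, on which the cell's foot rests; no side walls.
- keeper (a point): Middle of the steel keeper bar's underside: charger x = -28, y = 0, 87 mm up. The bar is 6 by 6 mm, runs across all bays, with 6 mm posts midway between bays and at the ends; the 78 mm high spring block begins at x = -40. From free spring to wall is 55 mm, a cell is 62: tilt it 20 to 25 degrees, flat end low, slip that end under the bar, push the spring 10 to 13 mm, lower the nub end.
- spring0 (a joint): Compression in m of bay 0's coil spring, whose 22 mm wide contact disc faces +x of the charger and stands at x = -22 mm when free; 0 empty, about 0.007 with a cell seated, 0.015 fully compressed; stiffness 500 N/m (3.5 N seated, 6 N at 12 mm).
- spring1 (a joint): Compression in m of bay 1's coil spring, whose 22 mm wide contact disc faces +x of the charger and stands at x = -22 mm when free; 0 empty, about 0.007 with a cell seated, 0.015 fully compressed; stiffness 500 N/m (3.5 N seated, 6 N at 12 mm).
- spring2 (a joint): Compression in m of bay 2's coil spring, whose 22 mm wide contact disc faces +x of the charger and stands at x = -22 mm when free; 0 empty, about 0.007 with a cell seated, 0.015 fully compressed; stiffness 500 N/m (3.5 N seated, 6 N at 12 mm).
- spring3 (a joint): Compression in m of bay 3's coil spring, whose 22 mm wide contact disc faces +x of the charger and stands at x = -22 mm when free; 0 empty, about 0.007 with a cell seated, 0.015 fully compressed; stiffness 500 N/m (3.5 N seated, 6 N at 12 mm).
- cell0_c (a point): D cell 0 (may be absent): cylinder 33 mm in diameter in a black rubber sleeve, steel ends, 140 g, with a flat moulded foot 26 mm wide and 50 mm long under it (does not roll); can 58 mm long plus a steel nub 12 mm wide and 4 mm long on one end, 62 mm in all. The point is the middle of the can, on its axis, 16.5 mm up when it lies on the counter. x runs along the axis towards the nub, z away from the foot.
- cell1_c (a point): D cell 1 (may be absent): cylinder 33 mm in diameter in a black rubber sleeve, steel ends, 140 g, with a flat moulded foot 26 mm wide and 50 mm long under it (does not roll); can 58 mm long plus a steel nub 12 mm wide and 4 mm long on one end, 62 mm in all. The point is the middle of the can, on its axis, 16.5 mm up when it lies on the counter. x runs along the axis towards the nub, z away from the foot.
- cell2_c (a point): D cell 2 (may be absent): cylinder 33 mm in diameter in a black rubber sleeve, steel ends, 140 g, with a flat moulded foot 26 mm wide and 50 mm long under it (does not roll); can 58 mm long plus a steel nub 12 mm wide and 4 mm long on one end, 62 mm in all. The point is the middle of the can, on its axis, 16.5 mm up when it lies on the counter. x runs along the axis towards the nub, z away from the foot.
- cell3_c (a point): D cell 3 (may be absent): cylinder 33 mm in diameter in a black rubber sleeve, steel ends, 140 g, with a flat moulded foot 26 mm wide and 50 mm long under it (does not roll); can 58 mm long plus a steel nub 12 mm wide and 4 mm long on one end, 62 mm in all. The point is the middle of the can, on its axis, 16.5 mm up when it lies on the counter. x runs along the axis towards the nub, z away from the foot.
- cell0_nub (a point): Tip of the nub of cell 0, 33 mm from the middle of its can.
- cell1_nub (a point): Tip of the nub of cell 1, 33 mm from the middle of its can.
- cell2_nub (a point): Tip of the nub of cell 2, 33 mm from the middle of its can.
- cell3_nub (a point): Tip of the nub of cell 3, 33 mm from the middle of its can.
- start (a joint): Travel in m of the start button, 0 out, 0.005 fully in; it springs back; 1.5 N to start moving, 4 N fully in.
- start_face (a point): Middle of the button's face (white, 15 mm wide), looking to -x of the charger, at x = -76, y = 0, 28 mm above the counter. It lies 7 mm inside a square recess 18 mm wide, in a black bezel 30 mm square that stands 8 mm out from the middle of the front face and shows from above. It moves 5 mm along the charger's +x when pressed. Axes as the charger's.
- stylus_c (a point): Probe (stylus): wooden handle 90 mm long, 14 mm wide, 18 mm high, with a steel pin 8 mm in diameter and 50 mm long ahead of it, 60 g. The point is the middle of the handle; x points along the probe to its tip, z is up through the 18 mm height, so that it lies on a 14 mm wide side, the point 9 mm above the mat. The handle's far end is 45 mm ahead of it; the centre of mass lies within a few mm of it.
- stylus_tip (a point): End of the probe's pin, 95 mm ahead of stylus_c on the same axis.
- mat: Black rubber mat fixed on the counter, 200 mm (its x) by 150 mm (its y), 3 mm thick; origin under its middle.
- canister: Bystander: screw-top tin canister with dented lid, 97 mm wide, 110 mm high, standing; origin at its foot.
- remote_back: Bystander: black plastic remote back, 165 x 46 x 14 mm, long side along its x; origin under its middle.
- lens: Bystander: amber glass lens, 62 mm wide, 23 mm high; origin under its middle.
- spanner: Bystander: steel spanner 170 mm long, lying along its x.
Things that resemble listed ones, but are neither listed nor needed, are in the scene too. What is meant by the part that bears stylus_c is not yellow, and is the smaller of those in its own colour.

How it is judged (in metres and radians):
On the way, in this order (a step that is already met when the one before it is completed fails the run):
1. every cell lies home in a bay, nub to the contact wall, and is let go (x of cell0_c in the frame of charger between -0.005 and 0.005 m and z of cell0_c in the frame of charger between 0.0595 and 0.0695 m and x of cell0_nub in the frame of charger between 0.027 and 0.039 m and z of cell0_nub in the frame of charger between 0.0585 and 0.0705 m and ((y of cell0_c in the frame of charger between -0.098 and -0.082 m and value of joint spring0 above 0.004 m) or (y of cell0_c in the frame of charger between -0.038 and -0.022 m and value of joint spring1 above 0.004 m) or (y of cell0_c in the frame of charger between 0.022 and 0.038 m and value of joint spring2 above 0.004 m) or (y of cell0_c in the frame of charger between 0.082 and 0.098 m and value of joint spring3 above 0.004 m)) and x of cell1_c in the frame of charger between -0.005 and 0.005 m and z of cell1_c in the frame of charger between 0.0595 and 0.0695 m and x of cell1_nub in the frame of charger between 0.027 and 0.039 m and z of cell1_nub in the frame of charger between 0.0585 and 0.0705 m and ((y of cell1_c in the frame of charger between -0.098 and -0.082 m and value of joint spring0 above 0.004 m) or (y of cell1_c in the frame of charger between -0.038 and -0.022 m and value of joint spring1 above 0.004 m) or (y of cell1_c in the frame of charger between 0.022 and 0.038 m and value of joint spring2 above 0.004 m) or (y of cell1_c in the frame of charger between 0.082 and 0.098 m and value of joint spring3 above 0.004 m)) and x of cell2_c in the frame of charger between -0.005 and 0.005 m and z of cell2_c in the frame of charger between 0.0595 and 0.0695 m and x of cell2_nub in the frame of charger between 0.027 and 0.039 m and z of cell2_nub in the frame of charger between 0.0585 and 0.0705 m and ((y of cell2_c in the frame of charger between -0.098 and -0.082 m and value of joint spring0 above 0.004 m) or (y of cell2_c in the frame of charger between -0.038 and -0.022 m and value of joint spring1 above 0.004 m) or (y of cell2_c in the frame of charger between 0.022 and 0.038 m and value of joint spring2 above 0.004 m) or (y of cell2_c in the frame of charger between 0.082 and 0.098 m and value of joint spring3 above 0.004 m)) and x of cell3_c in the frame of charger between -0.005 and 0.005 m and z of cell3_c in the frame of charger between 0.0595 and 0.0695 m and x of cell3_nub in the frame of charger between 0.027 and 0.039 m and z of cell3_nub in the frame of charger between 0.0585 and 0.0705 m and ((y of cell3_c in the frame of charger between -0.098 and -0.082 m and value of joint spring0 above 0.004 m) or (y of cell3_c in the frame of charger between -0.038 and -0.022 m and value of joint spring1 above 0.004 m) or (y of cell3_c in the frame of charger between 0.022 and 0.038 m and value of joint spring2 above 0.004 m) or (y of cell3_c in the frame of charger between 0.082 and 0.098 m and value of joint spring3 above 0.004 m)) and contact force between the fingers and cell0 below 0.3 N and contact force between the fingers and cell1 below 0.3 N and contact force between the fingers and cell2 below 0.3 N and contact force between the fingers and cell3 below 0.3 N), for 0.3 s.
2. with all cells home, the start button is pressed in by the probe (x of cell0_c in the frame of charger between -0.005 and 0.005 m and z of cell0_c in the frame of charger between 0.0595 and 0.0695 m and x of cell0_nub in the frame of charger between 0.027 and 0.039 m and z of cell0_nub in the frame of charger between 0.0585 and 0.0705 m and ((y of cell0_c in the frame of charger between -0.098 and -0.082 m and value of joint spring0 above 0.004 m) or (y of cell0_c in the frame of charger between -0.038 and -0.022 m and value of joint spring1 above 0.004 m) or (y of cell0_c in the frame of charger between 0.022 and 0.038 m and value of joint spring2 above 0.004 m) or (y of cell0_c in the frame of charger between 0.082 and 0.098 m and value of joint spring3 above 0.004 m)) and x of cell1_c in the frame of charger between -0.005 and 0.005 m and z of cell1_c in the frame of charger between 0.0595 and 0.0695 m and x of cell1_nub in the frame of charger between 0.027 and 0.039 m and z of cell1_nub in the frame of charger between 0.0585 and 0.0705 m and ((y of cell1_c in the frame of charger between -0.098 and -0.082 m and value of joint spring0 above 0.004 m) or (y of cell1_c in the frame of charger between -0.038 and -0.022 m and value of joint spring1 above 0.004 m) or (y of cell1_c in the frame of charger between 0.022 and 0.038 m and value of joint spring2 above 0.004 m) or (y of cell1_c in the frame of charger between 0.082 and 0.098 m and value of joint spring3 above 0.004 m)) and x of cell2_c in the frame of charger between -0.005 and 0.005 m and z of cell2_c in the frame of charger between 0.0595 and 0.0695 m and x of cell2_nub in the frame of charger between 0.027 and 0.039 m and z of cell2_nub in the frame of charger between 0.0585 and 0.0705 m and ((y of cell2_c in the frame of charger between -0.098 and -0.082 m and value of joint spring0 above 0.004 m) or (y of cell2_c in the frame of charger between -0.038 and -0.022 m and value of joint spring1 above 0.004 m) or (y of cell2_c in the frame of charger between 0.022 and 0.038 m and value of joint spring2 above 0.004 m) or (y of cell2_c in the frame of charger between 0.082 and 0.098 m and value of joint spring3 above 0.004 m)) and x of cell3_c in the frame of charger between -0.005 and 0.005 m and z of cell3_c in the frame of charger between 0.0595 and 0.0695 m and x of cell3_nub in the frame of charger between 0.027 and 0.039 m and z of cell3_nub in the frame of charger between 0.0585 and 0.0705 m and ((y of cell3_c in the frame of charger between -0.098 and -0.082 m and value of joint spring0 above 0.004 m) or (y of cell3_c in the frame of charger between -0.038 and -0.022 m and value of joint spring1 above 0.004 m) or (y of cell3_c in the frame of charger between 0.022 and 0.038 m and value of joint spring2 above 0.004 m) or (y of cell3_c in the frame of charger between 0.082 and 0.098 m and value of joint spring3 above 0.004 m)) and value of joint start above 0.0035 m and contact force between stylus and start above 0.8 N), for 0.1 s.
At the end, for the whole second after the job is handed in: Each cell present lies in its own bay (can's middle within 5 mm along and in height, 8 mm sideways; nub to the contact wall, within 6 mm), its spring pressed over 4 mm, let go; the button is out again; the probe lies still and flat, its handle's middle over the mat (all of step 1 and x of stylus_c in the frame of mat between -0.1 and 0.1 m and y of stylus_c in the frame of mat between -0.075 and 0.075 m and height (world z) of stylus_c below 0.018 m and height (world z) of stylus_tip below 0.022 m and linear speed of stylus below 0.02 m/s and value of joint start below 0.0015 m); the robot touches nothing.
It fails at once if the fingers press the start button (contact force between the fingers and start above 0.5 N).
It fails at once if a bystander (canister, remote back, lens or spanner) is moved by more than 30 mm (distance of any of canister, remote_back, lens, spanner from where it was at the start of the episode above 0.03 m).
Of cell0, cell1, cell2, cell3 only 3 to 4 are there at a start; the rules pass over those that are not, and their reading is None.
At some moment in a run one of cell0, cell1, cell2, cell3, stylus may be knocked a few centimetres aside while the robot is not near it.
Once in a run the grip may slacken for a moment while it holds something.
It also fails if it takes over 210 s, if anything falls off the work surface, if the arm or the gripper's body presses on something with over 40 N, if the wrist force passes 120 N, or if a joint passes its speed limit or range.

## Robot

A 6-joint arm with a two-finger parallel gripper is mounted at the origin on the work surface. World frame = base frame: x ahead of the robot, y to its left, z up, the work surface at z = 0. Lengths are in m, angles in degrees, forces in N, time in s.
With the tool pointing down it reaches from about 0.25 to 0.725 m from the base axis. Payload 9.7 kg.
Tool frame: the origin (TCP) lies at the very end of the fingers, on their centre line; the grasp point (between the pads) lies tcp_to_grasp behind it (tcp_to_grasp is the distance from the TCP to the grasp point, in m); z points along the fingers, y is the direction in which the jaws open and shut (so a half turn about z gives the same grasp; the last joint's range is limited). The gripper opens to 85 mm and grips with 20 to 120 N. Pads are 22 mm wide; open, the fingers measure 114 mm over their backs; the gripper's body (76 mm by 85 mm) begins 54 mm behind the grasp point. The pads swing forward as they close: fully open they stand 13 mm farther back than shut.
Start: joints at [0, 4.979, 10.078, 95.1, 0, 90], TCP at [0.55, -0, 0.231] pointing down, gripper open.
Joint ranges: [-179.16, 179.16], [-48.56, 103.87], [-65.8, 70.77], [-126.05, 130.52], [-82.76, 87.17], [-180, 180]. Speed limits (degrees/s): [127.2, 127.2, 147.25, 180, 180, 180].

## Interface

Orientations are given as [roll, pitch, yaw] about the fixed x, y, z axes, in that order (R = Rz(yaw) Ry(pitch) Rx(roll)).
In Python, from workcell import * gives the robot as it stands. The module is installed in compiled form; this text tells all that it offers.
- The arm moves only by the shell command python3 -m pendant 'ROWS' [FORCE]. ROWS is JSON, a list of rows, each a list of 3 entries, a list of its own where there are three numbers: the opening in per cent of the stroke, from 0 (shut) to 100 (fully open), then the shift along the world's x, y, z in mm, then the turn, a rotation vector about the world's x, y, z in degrees. A call has 1 to 20 rows; each row is the pose to reach, as a shift and turn from the pose measured when the call began; what a row does not reach only later rows make up. A row lasts 1/8 s, in which the tool goes at most 62.5 mm and 10.7 degrees, less where a joint would pass 70% of its speed; a pose out of reach is approached as far as the arm can. A call with a gripper value outside its range is refused whole. The fingers move at their own pace and stop on an object; FORCE is the grip in N (left out, the last holds). Time passes only in rows, so rows that repeat a pose let the fingers close. It gives the time, the measured TCP pose, the force and the opening at its end, in the units of the state.
- get_obs(): the state, without advancing time (a new reading comes with each control period).
- camera(name): name is "scene" or "side" or "wrist"; returns a dict with "img" (480x640x3 uint8, red, green, blue), "fx", "fy", "cx", "cy" (pixels), "k1" (the pictures are not rectified: a ray, as slopes to the right and down, at radius r is drawn at 1 + k1 r^2 times it, then the intrinsics apply), "cam_to_world" (4x4, takes a point from camera to world coordinates); the wrist camera has in their place "T_tool_cam" (4x4, takes a point from camera to tool coordinates, whose origin is the TCP and whose axes are the flange's). Camera axes: x right, y down, z forward; pixel columns grow to the right and rows downward; lengths in m; the calibration is good to about 2 mm. A picture is of the moment at which its call begins: read the wrist's pose just before it. There is no depth.
- job_done(): hands the job in, once; it reports no verdict.
Trained networks look in a picture, given as the dict that the camera call returned (one of the last four; its "shot" number tells which), for a name from the list of things; names that differ only in an ending like _2 or _b are one class to them, and where a whole thing is asked for, a point or a joint stands for the part that bears it (a point fixed in the world has none). Each returns a list of dicts, best first, with "confidence" (0 to 1); they miss things now and then, are a little off and sometimes report something else, mostly with a low value. They report only what shows in the picture. A call takes as long as a camera call. They do not tell look-alikes from the thing itself.
- regions_of(picture, label): "region" (480x640 bool, what is visible of it).
- pinpoint(picture, label): "position" ([x, y, z] in m, in world coordinates, good to about 4 mm: a listed point, or the origin of a listed thing).
The state is a dict: "time": time; "q": joint angles; "qd": joint speeds; "joint_efforts": joint torques, N m; "ee_pos": TCP position; "tcp_rot": TCP orientation; "wrist_force": force on the tool from outside, world axes, zero at the start; "torque": the same for the moment, N m; "opening": finger opening in m.
Only numpy, scipy, OpenCV 4.12 (cv2) and the standard library are available. Lean on these libraries where they do the work, as an engineer would, in place of code of your own. Each camera call takes 0.05 s, during which the arm holds its last target. There are 200 camera calls.

## Working session

There is one attempt and no reset: what is moved stays moved. The work goes in short steps, Python scripts to look and compute and a shell command to move; the robot and the scene stay as the last step left them, time stands still between calls to the robot, and variables do not carry over. Pictures are saved under pics/ and viewed, about 12 in all and at most 16, crops included, and the job is handed in when it is done.

```bash
mkdir -p pics; cat > h.py <<'E'
from workcell import *
import numpy as np, cv2
def save(p,n,crop=None,s=1):
    im=p["img"][:,:,::-1]
    if crop: a,b,c,d=crop; im=im[b:d,a:c]
    if s!=1: im=cv2.resize(im,None,fx=s,fy=s,interpolation=cv2.INTER_CUBIC)
    cv2.imwrite("pics/"+n,im)
def pp(p,labels):
    for l in labels:
        print(l,[(np.round(np.array(d["position"])*1000).astype(int).tolist(),round(d["confidence"],2)) for d in pinpoint(p,l)])
E
python3 - <<'E'
from h import *
o=get_obs();print({k:(np.round(v,3).tolist() if not isinstance(v,str) else v) for k,v in o.items()})
for n in("scene","side"):
    p=camera(n);save(p,n+"0.png");print(n)
    pp(p,["charger","wall_top","keeper","start_face","cell0_c","cell0_nub","stylus_c","stylus_tip","mat","canister","remote_back","lens","spanner"])
    print(np.round(p["cam_to_world"],3).tolist())
E
```

```text
{'time': 0.0, 'q': [0.001, 5.011, 10.035, 95.099, 0.0, 90.001], 'qd': [0.003, 0.015, 0.006, -0.013, 0.035, 0.007], 'joint_efforts': [0.001, -52.039, 46.48, 0.016, 0.0, -0.0], 'ee_pos': [0.55, 0.0, 0.231], 'tcp_rot': [-179.924, -0.0, 90.0], 'wrist_force': [-0.562, -0.315, -0.175], 'torque': [0.078, 0.012, 0.001], 'opening': 0.085}
scene
charger [([628, -29, 3], 0.84), ([595, -26, 88], 0.49)]
wall_top [([657, -40, 63], 0.73)]
keeper [([596, -26, 85], 0.86)]
start_face [([654, -281, 0], 0.51), ([418, 296, 12], 0.37), ([772, -209, 4], 0.22), ([656, -40, 63], 0.19)]
cell0_c [([417, 141, 14], 0.74)]
cell0_nub [([449, 159, 16], 0.5)]
stylus_c [([268, -422, 10], 0.8), ([411, -519, 8], 0.67), ([442, -278, 10], 0.59)]
stylus_tip [([530, -317, 11], 0.75), ([165, -491, 14], 0.62), ([492, -468, 14], 0.42)]
mat [([460, -270, 1], 0.98)]
canister [([712, 348, 2], 0.57), ([654, -283, 0], 0.39)]
remote_back [([770, -208, 5], 0.76)]
lens [([656, -281, 1], 0.9)]
spanner [([595, -438, 2], 0.81)]
[[-0.102, 0.816, -0.569, 1.343], [0.995, 0.094, -0.044, 0.001], [0.017, -0.571, -0.821, 1.26], [0.0, 0.0, 0.0, 1.0]]
side
charger [([627, -30, -3], 0.95)]
wall_top [([657, -34, 65], 0.71)]
keeper [([596, -26, 87], 0.56)]
start_face []
cell0_c [([418, 141, 16], 0.77)]
cell0_nub [([444, 154, 16], 0.88)]
stylus_c [([443, -278, 12], 0.83), ([413, -516, 5], 0.79), ([271, -421, 9], 0.67), ([419, 138, 17], 0.64)]
stylus_tip [([530, -318, 13], 0.88), ([490, -467, 8], 0.79)]
mat [([454, -269, 1], 0.79)]
canister [([715, 352, 1], 0.67)]
remote_back [([777, -211, 4], 0.92)]
lens [([655, -283, 3], 0.7)]
spanner [([602, -437, 2], 0.62), ([658, -34, 64], 0.5)]
[[0.837, -0.306, 0.453, 0.021], [-0.547, -0.458, 0.701, -0.862], [-0.007, -0.835, -0.551, 0.709], [0.0, 0.0, 0.0, 1.0]]
```

View pics/scene0.png

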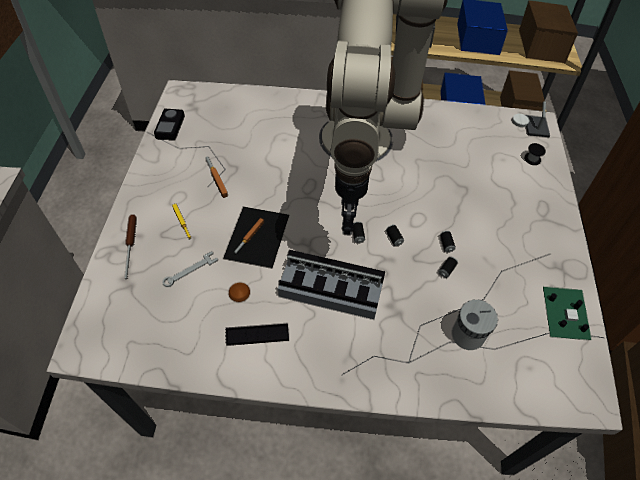

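View pics/side0.png

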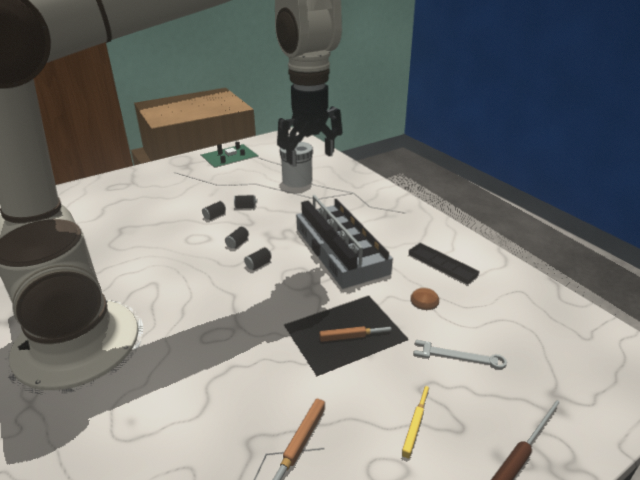

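```bash
python3 - <<'E'
from h import *
for n in("scene","side"):
    p=camera(n);print(n)
    pp(p,["cell1_c","cell1_nub"])
    for l in ("cell0_c","charger","start"):
        for d in regions_of(p,l):
            ys,xs=np.nonzero(d["region"]);print(l,round(d["confidence"],2),xs.min(),xs.max(),ys.min(),ys.max())
E
```

```text
scene
cell1_c [([421, 36, 18], 0.67), ([652, -280, 2], 0.26)]
cell1_nub [([449, 42, 19], 0.59)]
cell0_c 0.52 387 402 225 244
charger 0.86 278 384 250 318
side
cell1_c [([424, 27, 17], 0.82), ([455, 310, 19], 0.31), ([445, 154, 13], 0.26)]
cell1_nub [([457, 43, 13], 0.88)]
cell0_c 0.83 225 249 227 247
charger 0.92 297 392 197 286
start 0.56 225 248 227 247
```

Scene: four cells at px (358,232), (394,235), (447,241), (447,266); charger around (330,285), with its front towards the robot. Of the two orange probes, the smaller lies on the mat (248,235). I'll get a close wrist view of the cells.

```bash
python3 -m pendant '[[100,[-40,60,30],[0,0,0]],[100,[-80,120,60],[0,0,0]],[100,[-120,180,90],[0,0,0]],[100,[-120,180,90],[0,0,0]],[100,[-120,180,90],[0,0,0]]]'
cat >> h.py <<'E'
from scipy.spatial.transform import Rotation as Ro
def wrist():
    o=get_obs(); p=camera("wrist")
    T=np.eye(4);T[:3,:3]=Ro.from_euler("xyz",o["tcp_rot"],degrees=True).as_matrix();T[:3,3]=o["ee_pos"]
    p["cw"]=T@p["T_tool_cam"]; return p
def ray(p,u,v,z):
    C=p.get("cw",p.get("cam_to_world")); C=np.array(C)
    d=np.array([(u-p["cx"])/p["fx"],(v-p["cy"])/p["fy"]]); s=d.copy()
    for _ in range(10): s=d/(1+p["k1"]*(s@s))
    r=C[:3,:3]@np.array([s[0],s[1],1]); return C[:3,3]+r*(z-C[2,3])/r[2]
def proj(p,X):
    C=np.array(p.get("cw",p.get("cam_to_world"))); c=C[:3,:3].T@(np.array(X)-C[:3,3]); s=c[:2]/c[2]; s=s*(1+p["k1"]*(s@s))
    return np.array([p["fx"]*s[0]+p["cx"],p["fy"]*s[1]+p["cy"]])
E
python3 - <<'E'
from h import *
import workcell
print([n for n in dir(workcell) if not n.startswith('_')])
try: print(tcp_to_grasp)
except Exception as e: print(e)
p=wrist();save(p,"w1.png");print(np.round(p["T_tool_cam"],3).tolist(),p["fx"],p["k1"])
pp(p,[f"cell{i}_{s}" for i in range(4) for s in("c","nub")])
E
```

```text
time: 2.62
ee_pos: [0.429, 0.182, 0.3231]
tcp_rot: [179.8, -0.1, 90.2]
wrist_force: [-0.4, -0.3, -0.0]
opening: 0.0857
['PlanningError', 'camera', 'get_obs', 'job_done', 'pinpoint', 'regions_of', 'tcp_to_grasp']
0.0187
[[0.001, -0.945, -0.327, 0.084], [1.0, 0.001, -0.0, 0.0], [0.001, -0.327, 0.945, -0.143], [0.0, 0.0, 0.0, 1.0]] 358.4374763539736 -0.0460605307830943
cell0_c [([420, 145, 13], 0.96)]
cell0_nub [([442, 160, 19], 0.6)]
cell1_c [([418, 34, 17], 0.67)]
cell1_nub [([454, 40, 20], 0.9)]
cell2_c [([422, 299, 17], 0.63)]
cell2_nub [([453, 310, 14], 0.65)]
cell3_c [([509, 297, 18], 0.68), ([546, 279, 18], 0.29), ([421, 36, 16], 0.15)]
cell3_nub [([547, 280, 20], 0.91)]
```

View pics/w1.png

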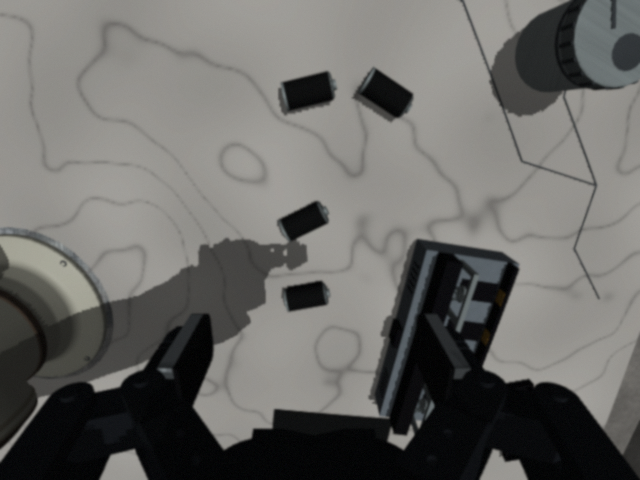

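```bash
python3 -m pendant '[[100,[50,-35,0],[0,0,0]],[100,[100,-70,0],[0,0,0]],[100,[150,-105,0],[0,0,0]],[100,[185,-132,0],[0,0,0]],[100,[185,-132,0],[0,0,0]],[100,[185,-132,0],[0,0,0]]]'
python3 - <<'E'
from h import *
p=wrist();save(p,"w2.png",s=1.25)
print(np.round(p["cw"],4).tolist())
pp(p,["charger","wall_top","keeper","start_face"])
for l in("charger","keeper","start"):
    for d in regions_of(p,l):
        c,_=cv2.findContours(d["region"].astype(np.uint8),0,2);c=max(c,key=cv2.contourArea);print(l,round(d["confidence"],2),cv2.boundingRect(c),cv2.minAreaRect(c))
E
```

```text
time: 3.82
ee_pos: [0.6151, 0.0473, 0.3206]
tcp_rot: [-179.9, 0.0, 89.9]
wrist_force: [-0.9, -0.3, 0.8]
opening: 0.0856
[[1.0, -0.0006, -0.0025, 0.6158], [-0.0014, -0.9451, -0.3268, 0.1314], [-0.0021, 0.3268, -0.9451, 0.4634], [0.0, 0.0, 0.0, 1.0]]
charger [([626, -32, 3], 0.87), ([452, 39, 19], 0.24)]
wall_top [([659, -34, 66], 0.57), ([526, -317, 12], 0.36)]
keeper [([597, -25, 81], 0.97)]
start_face []
charger 0.6 (252, 136, 131, 226) ((310.6182556152344, 252.47927856445312), (109.72004699707031, 223.34803771972656), 10.042023658752441)
keeper 0.98 (252, 135, 132, 229) ((310.19317626953125, 253.2047882080078), (110.09074401855469, 225.3976593017578), 10.203973770141602)
start 0.2 (132, 186, 57, 34) ((160.3683624267578, 202.12081909179688), (26.638853073120117, 55.71554183959961), 77.19573211669922)
```

View pics/w2.png

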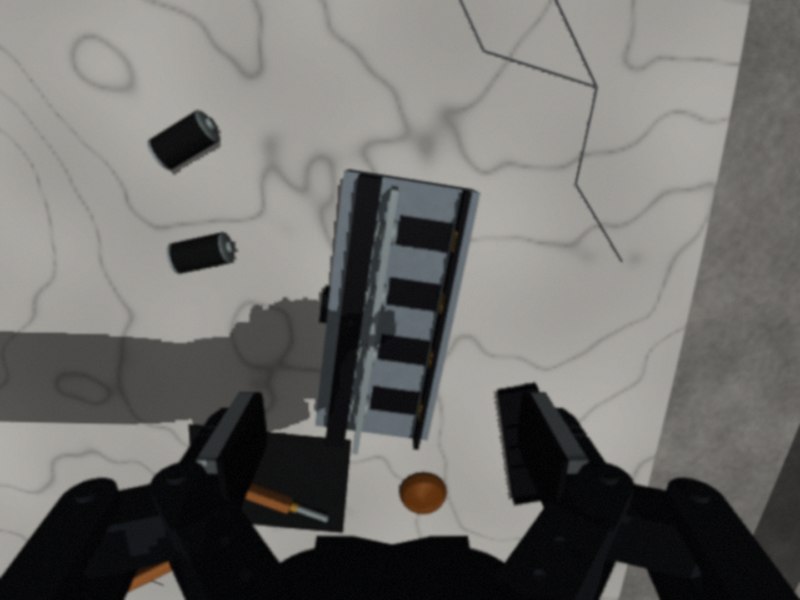

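```bash
cat >> h.py <<'E'
def chpt(c,X):
    a=np.radians(c[2]); x,y,z=X
    return np.array([c[0]+x*np.cos(a)-y*np.sin(a),c[1]+x*np.sin(a)+y*np.cos(a),z])/1000
def grasp_report(cells,ch): pass
E
python3 - <<'E'
from h import *
from scipy.optimize import least_squares
p=wrist()
L=[((50,135,46),(479,191)),((-75,135,46),(346,170)),((50,-135,46),(430,440)),((31,104,48),(455,222)),((31,76,48),(450,253)),((31,-76,48),(422,388)),((31,-104,48),(418,413)),((31,44,48),(442,283)),((31,-44,48),(429,364))]
f=lambda c:np.concatenate([proj(p,chpt(c,X))-np.array(u)/1.25 for X,u in L])
r=least_squares(f,[627,-30,-9],loss="soft_l1");print(np.round(r.x,1),np.round(f(r.x),1).tolist())
c=r.x
im=cv2.resize(p["img"][:,:,::-1],None,fx=2.5,fy=2.5,interpolation=cv2.INTER_CUBIC)
def ln(A,B,col): cv2.line(im,*[tuple(int(q) for q in proj(p,chpt(c,X))*2.5) for X in(A,B)],col,1)
for a,b in (((-75,-135,46),(-75,135,46)),((-75,135,46),(50,135,46)),((50,135,46),(50,-135,46))): ln(a,b,(0,0,255))
for x in(33,39): ln((x,-135,65),(x,135,65),(0,255,255))
for x in(-25,-31): ln((x,-135,93),(x,135,93),(0,255,0))
ln((-40,-135,78),(-40,135,78),(255,0,255))
for y in(-90,-30,30,90): ln((-19,y-14,48),(31,y-14,48),(255,255,0));ln((-19,y+14,48),(31,y+14,48),(255,255,0))
cv2.imwrite("pics/fit.png",im[300:900,600:1000])
# cells
def cell(d,z=0.0165):
    ys,xs=np.nonzero(d["region"]);P=np.array([ray(p,u,v,z)[:2] for u,v in zip(xs,ys)])*1000
    r=cv2.minAreaRect(P.astype(np.float32));return P.mean(0),r
for i in range(4):
    for d in regions_of(p,f"cell{i}_c"):
        m,r=cell(d);print(i,round(d["confidence"],2),np.round(m),[np.round(q,1) for q in r])
E
```

```text
[627.8 -29.9  -8.4] [2.0, -0.1, -0.6, 0.1, 0.1, -1.0, -0.1, -0.2, -0.6, -1.5, 0.3, 2.6, -0.1, 0.6, 0.9, 0.2, -1.2, 0.2]
0 0.86 [417. 142.] [array([416.7, 141.9]), array([73.7, 34.8]), np.float64(27.3)]
1 0.68 [418.  32.] [array([418.2,  32.3]), array([73.9, 34.1]), np.float64(11.3)]
2 0.38 [613. -28.] [array([606.5, -54.2]), array([323.7, 142.8]), np.float64(80.9)]
```

View pics/fit.png

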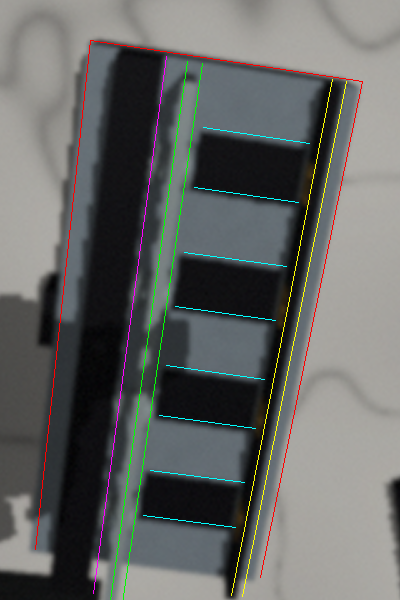

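```bash
python3 -c "
from h import *
print(np.round(get_obs()['q'],1))"
python3 -m pendant '[[70,[-40,-3,0],[0,0,10]],[70,[-80,-6,-20],[0,0,20]],[70,[-120,-9,-60],[0,0,30]],[70,[-160,-12,-100],[0,0,40]],[70,[-190,-13,-140],[0,0,50]],[70,[-190,-13,-170],[0,0,60]],[70,[-190,-13,-200],[0,0,70]],[70,[-190,-13,-200],[0,0,80]],[70,[-190,-13,-200],[0,0,90]],[70,[-190,-13,-200],[0,0,101]],[70,[-190,-13,-200],[0,0,101]],[70,[-190,-13,-200],[0,0,101]]]'
cat >> h.py <<'E'
def axis_fit(p,label,near,zt=0.0165):
    """cell pose (mm, deg) by fitting projected can+nub hull to region mask"""
    from scipy.optimize import minimize
    best=None
    for d in regions_of(p,label):
        ys,xs=np.nonzero(d["region"]); m=ray(p,xs.mean(),ys.mean(),zt)[:2]*1000
        if np.hypot(*(m-np.array(near)))<45 and (best is None or d["confidence"]>best["confidence"]): best=d
    if best is None: return None
    R=best["region"]
    def hull(c):
        t=np.linspace(0,2*np.pi,24,endpoint=False);P=[]
        for x,r in((-29,16.5),(29,16.5),(29,6),(33,6)):
            P+= [chpt(c,(x,r*np.cos(a),zt*1000+r*np.sin(a))) for a in t]
        for x in(-25,25):
            for y in(-13,13): P.append(chpt(c,(x,y,zt*1000-16.5)))
        return cv2.convexHull(np.array([proj(p,X) for X in P]).astype(np.float32))
    def cost(c):
        im=np.zeros((1920,2560),np.uint8);cv2.fillConvexPoly(im,np.round(hull(c)*4+1.5).astype(np.int32),255)
        im=cv2.resize(im,(640,480),interpolation=cv2.INTER_AREA)/255.
        return np.abs(im-R).sum()/R.sum()
    out=[]
    for a in(near[2],) if len(near)>2 else (0,):
        r=minimize(cost,[near[0],near[1],a],method="Nelder-Mead",options=dict(initial_simplex=[[near[0],near[1],a],[near[0]+6,near[1],a],[near[0],near[1]+6,a],[near[0],near[1],a+8]],xatol=.1,fatol=1e-4))
        out=(np.round(r.x,1),round(r.fun,3),round(best["confidence"],2))
    return out
E
sed -i 's/np.hypot(\*(m-np.array(near)))/np.hypot(*(m-np.array(near[:2])))/' h.py
python3 - <<'E'
from h import *
print(np.round(get_obs()['q'],1))
p=wrist();save(p,"w3.png")
pp(p,["cell1_c","cell1_nub"]); print(axis_fit(p,"cell1_c",(419,33,11)))
for n in("scene","side"):
    q=camera(n)
    for i,a in((0,(418,142,28)),(1,(419,33,11)),(2,(422,299,15)),(3,(512,297,-25))): print(n,i,axis_fit(q,f"cell{i}_c",a))
E
```

```text
[  4.4  18.6  36.3 107.7  -0.   94.5]
time: 5.98
ee_pos: [0.4252, 0.0344, 0.121]
tcp_rot: [-180.0, 0.0, -169.3]
wrist_force: [-0.9, -0.5, 0.5]
opening: 0.0601
[  4.7 -12.8 -18.9  83.9  -0.   -6. ]
cell1_c [([418, 34, 17], 0.76)]
cell1_nub [([451, 38, 17], 0.91)]
(array([419.9,  33.2,  10.9]), np.float64(0.038), 0.94)
scene 0 (array([413.8, 141. ,  24.7]), np.float64(0.077), 0.6)
scene 1 (array([421.9,  32.9,   9.2]), np.float64(0.067), 0.58)
scene 2 (array([419.8, 297.6,  13.5]), np.float64(0.192), 0.67)
scene 3 (array([515.8, 297. , -30.4]), np.float64(0.172), 0.8)
side 0 None
side 1 (array([421. ,  34. ,   7.7]), np.float64(0.078), 0.61)
side 2 (array([422.8, 297.7,  17.8]), np.float64(0.131), 0.71)
side 3 None
```

View pics/w3.png

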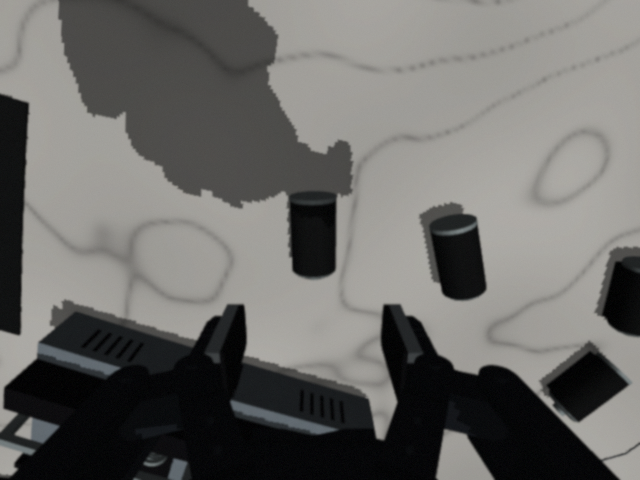

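```bash
python3 -m pendant '[[70,[0,0,-60],[0,0,0]],[70,[0,0,-110],[0,0,0]],[70,[0,0,-117],[0,0,0]],[70,[0,0,-117],[0,0,0]],[70,[0,0,-117],[0,0,0]]]' 60
python3 -m pendant '[[20,[0,0,0],[0,0,0]],[20,[0,0,0],[0,0,0]],[20,[0,0,0],[0,0,0]],[20,[0,0,0],[0,0,0]],[20,[0,0,0],[0,0,0]],[20,[0,0,0],[0,0,0]]]' 60
```

```text
time: 7.3
ee_pos: [0.4267, 0.0346, 0.0061]
tcp_rot: [-179.9, 0.2, -169.1]
wrist_force: [0.8, -0.3, -0.5]
opening: 0.0597
time: 8.05
ee_pos: [0.4279, 0.0347, 0.008]
tcp_rot: [-179.9, 0.4, -169.1]
wrist_force: [-1.6, 0.8, 9.7]
opening: 0.031
```

```bash
python3 -m pendant '[[60,[0,0,0],[0,0,0]],[60,[-1,0,2],[0,0,0]],[60,[-2,0,5],[0,-0.3,0]],[60,[-2,0,5],[0,-0.3,0]],[20,[-2,0,5],[0,-0.3,0]],[20,[-2,0,5],[0,-0.3,0]],[20,[-2,0,5],[0,-0.3,0]],[20,[-2,0,5],[0,-0.3,0]],[20,[-2,0,5],[0,-0.3,0]]]' 60
python3 - <<'E'
from h import *
p=wrist();print(axis_fit(p,"cell1_c",(419,33,11)))
E
```

```text
time: 9.18
ee_pos: [0.426, 0.0347, 0.0133]
tcp_rot: [-179.9, 0.7, -169.1]
wrist_force: [-1.7, 0.8, 5.1]
opening: 0.0306
(array([420.3,  33.6,  11.7]), np.float64(0.05), 0.92)
```

```bash
python3 -m pendant '[[20,[0,0,20],[0,0,0]],[20,[0,0,60],[0,0,0]],[20,[0,0,110],[0,0,0]],[20,[0,0,140],[0,0,0]],[20,[0,0,140],[0,0,0]],[20,[0,0,140],[0,0,0]]]'
python3 - <<'E'
from h import *
p=wrist();save(p,"w4.png")
o=get_obs();z=o["ee_pos"][2]
for dz in (1.5,3.5,5.5): print(dz,axis_fit(p,"cell1_c",(419,33,11),z+dz/1000))
q=camera("side");save(q,"s4.png",(220,80,420,230),4)
E
```

```text
time: 10.02
ee_pos: [0.4256, 0.0347, 0.152]
tcp_rot: [-179.9, 0.6, -169.1]
wrist_force: [-0.5, 0.7, -2.1]
opening: 0.0307
1.5 (array([420.7,  33.6,  11.3]), np.float64(0.031), 0.67)
3.5 (array([420. ,  33.6,  11.3]), np.float64(0.046), 0.67)
5.5 (array([419.3,  33.4,  11.3]), np.float64(0.069), 0.67)
```

View pics/w4.png

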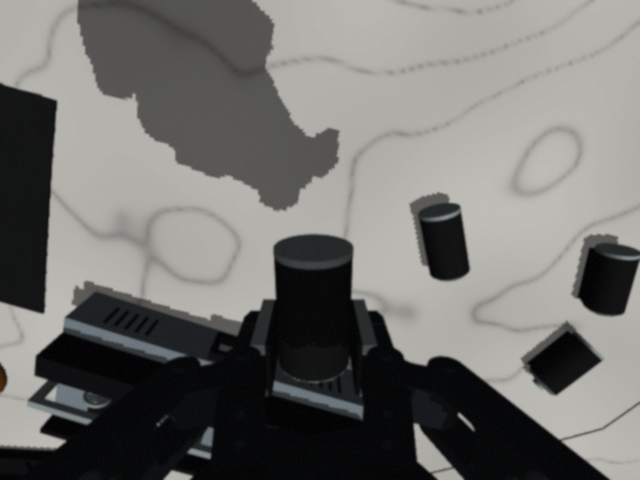

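View pics/s4.png

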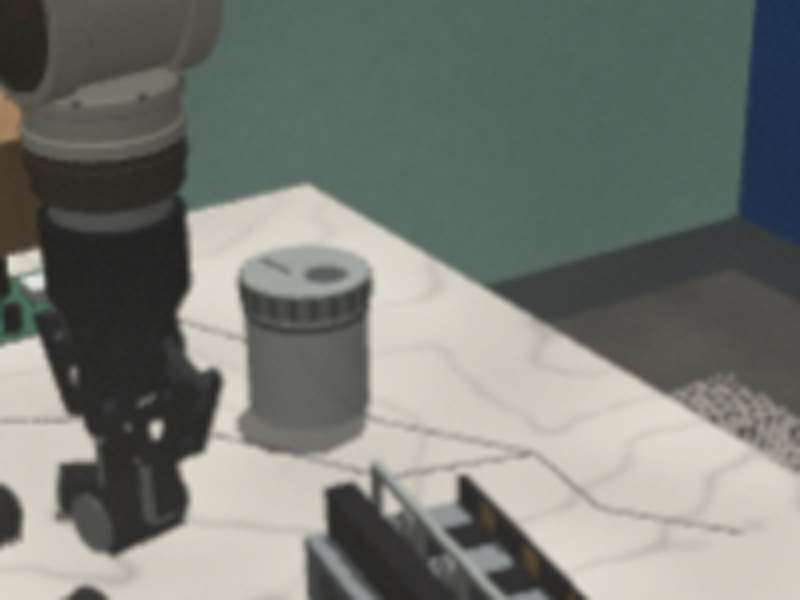

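```bash
cat >> h.py <<'E'
import json
CH=[627.,-30.,-8.5]; BY=[-90,-30,30,90]
def tool():
    o=get_obs(); return Ro.from_euler("xyz",o["tcp_rot"],degrees=True),np.array(o["ee_pos"])*1000
def setgrip(c,R=None,P=None):
    """cell (x,y,yaw) level on the counter at z 16.5, tool pose at grasp"""
    if R is None: R,P=tool()
    C=Ro.from_euler("z",c[2],degrees=True)
    json.dump(dict(t=R.inv().apply(np.array([c[0],c[1],16.5])-P).tolist(),q=(R.inv()*C).as_quat().tolist()),open("grip.json","w"))
def go(bay,x,z,tilt,dy=0,ch=None):
    """shift (mm) and turn (deg) from the present pose to put the held cell at charger x,z,tilt"""
    ch=ch or CH; g=json.load(open("grip.json")); R,P=tool()
    C=Ro.from_euler("z",ch[2],degrees=True)*Ro.from_euler("y",-tilt,degrees=True)
    Rt=C*Ro.from_quat(g["q"]).inv(); Pt=chpt(ch,(x,BY[bay]+dy,z))*1000-Rt.apply(g["t"])
    print((x,z,tilt),"shift",np.round(Pt-P,1).tolist(),"turn",np.round((Rt*R.inv()).as_rotvec(degrees=True),1).tolist())
def where(bay):
    g=json.load(open("grip.json")); R,P=tool(); c=P+R.apply(g["t"]); Z=Ro.from_euler("z",CH[2],degrees=True)
    l=Z.inv().apply(c-[CH[0],CH[1],0]); e=(Z.inv()*R*Ro.from_quat(g["q"])).apply([1,0,0])
    o=get_obs();print("cell at",np.round(l-[0,BY[bay],0],1),"tilt %.1f yaw %.1f"%(np.degrees(np.arcsin(e[2])),np.degrees(np.arctan2(e[1],e[0]))),"F",np.round(Z.inv().apply(o["wrist_force"]),1),o["time"])
E
python3 - <<'E'
from h import *
setgrip((420.3,33.6,11.2),Ro.from_euler("xyz",[-179.9,.7,-169.1],degrees=True),np.array([426,34.7,13.3]))
where(0)
go(0,30,150,21);go(0,18,76,21)
E
```

```text
cell at [-214.2  122.3  155.5] tilt -0.1 yaw 19.7 F [-0.8  0.6 -2.7] 10.275
(30, 150, 21) shift [224.3, -159.1, -3.2] turn [0.5, -21.2, -19.5]
(18, 76, 21) shift [212.4, -157.3, -77.2] turn [0.5, -21.2, -19.5]
```

```bash
python3 -m pendant '[[20,[40,-28,0],[0,-4,-4]],[20,[80,-57,0],[0,-8,-8]],[20,[120,-85,0],[0,-12,-12]],[20,[160,-114,0],[0,-16,-16]],[20,[200,-142,0],[0.5,-21,-19.5]],[20,[224,-159,-3],[0.5,-21.2,-19.5]],[20,[224,-159,-3],[0.5,-21.2,-19.5]],[20,[224,-159,-3],[0.5,-21.2,-19.5]],[20,[224,-159,-3],[0.5,-21.2,-19.5]]]'
python3 - <<'E'
from h import *
where(0);go(0,18,76,21)
p=wrist();save(p,"w5.png");pp(p,["wall_top","keeper","charger"])
E
```

```text
time: 11.4
ee_pos: [0.6491, -0.1237, 0.1494]
tcp_rot: [-180.0, 21.7, 171.2]
wrist_force: [-0.2, 0.4, -1.2]
opening: 0.0306
cell at [ 29.2   0.6 150.4] tilt 21.0 yaw 0.0 F [-0.3  0.4 -1.2] 11.4
(18, 76, 21) shift [-11.1, 1.1, -74.4] turn [0.0, -0.0, -0.0]
wall_top [([662, -34, 65], 0.89), ([623, -33, -1], 0.17)]
keeper [([598, -24, 85], 0.75)]
charger [([626, -33, 1], 0.91)]
```

View pics/w5.png

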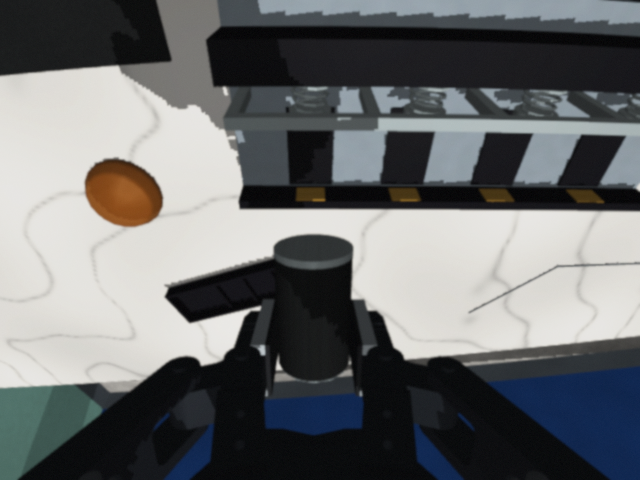

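```bash
python3 - <<'E'
from h import *
p=wrist()
for n,X in dict(wall_out_top_L=(39,-135,65),wall_in_base_L=(33,-135,46),wall_out_top_y90=(39,90,65),pad0L=(31,-104,48),pad0R=(31,-76,48),pad3L=(31,76,48),keepL_front_top=(-25,-135,93),keep_front_bot=(-25,-135,87),keep_back_top=(-31,-135,93),keepfb_y90=(-25,90,87),block_top=(-40,-135,78),seat=(0,-90,64.5)).items(): print(n,np.round(proj(p,chpt(CH,X))))
E
```

```text
wall_out_top_L [242. 211.]
wall_in_base_L [246. 188.]
wall_out_top_y90 [588. 211.]
pad0L [292. 186.]
pad0R [334. 186.]
pad3L [560. 187.]
keepL_front_top [215. 135.]
keep_front_bot [218. 129.]
keep_back_top [213. 122.]
keepfb_y90 [672. 133.]
block_top [216.  91.]
seat [312. 155.]
```

```bash
sed -i 's/^CH=.*; BY/CH=[625.5,-30.5,-8.5]; BY/' h.py; python3 -c "
from h import *
go(0,20,75.5,21);go(0,-3,75.5,21)"
```

```text
(20, 75.5, 21) shift [-11.0, 0.6, -75.1] turn [0.0, 0.0, -0.0]
(-3, 75.5, 21) shift [-33.8, 4.0, -75.1] turn [0.0, 0.0, -0.0]
```

```bash
python3 -m pendant '[[20,[-5,0,-40],[0,0,0]],[20,[-11,0.6,-72],[0,0,0]],[20,[-11,0.6,-75],[0,0,0]],[20,[-11,0.6,-75],[0,0,0]],[20,[-11,0.6,-75],[0,0,0]]]'
python3 -c "
from h import *
where(0)"
python3 -m pendant '[[20,[-6,1,0],[0,0,0]],[20,[-12,2,0],[0,0,0]],[20,[-15,2,0],[0,0,0]],[20,[-15,2,0],[0,0,0]],[20,[-15,2,0],[0,0,0]]]'
python3 -c "
from h import *
where(0);go(0,-3,75.5,21)"
```

```text
time: 12.28
ee_pos: [0.6387, -0.1234, 0.075]
tcp_rot: [-180.0, 21.7, 171.2]
wrist_force: [0.4, -0.0, -1.7]
opening: 0.0304
cell at [20.2  0.1 75.9] tilt 21.0 yaw 0.0 F [ 0.4  0.  -1.7] 12.275
time: 12.9
ee_pos: [0.6238, -0.1215, 0.0751]
tcp_rot: [-180.0, 21.8, 171.2]
wrist_force: [1.0, 0.5, -1.4]
opening: 0.0308
cell at [ 5.2 -0.2 76. ] tilt 21.1 yaw 0.0 F [ 0.9  0.7 -1.4] 12.9
(-3, 75.5, 21) shift [-8.1, 1.4, -0.5] turn [0.0, 0.1, -0.0]
```

```bash
python3 -m pendant '[[20,[-4,0.7,-0.5],[0,0,0]],[20,[-8,1.4,-0.5],[0,0,0]],[20,[-8,1.4,-0.5],[0,0,0]],[20,[-8,1.4,-0.5],[0,0,0]],[20,[-8,1.4,-0.5],[0,0,0]]]'
python3 -c "
from h import *
where(0);go(0,-4,75.5,21);go(0,-4,73,15);go(0,-4,69,8);go(0,-3.5,65,0)"
```

```text
time: 13.52
ee_pos: [0.6161, -0.1202, 0.0749]
tcp_rot: [-180.0, 21.8, 171.2]
wrist_force: [5.1, -1.3, 0.4]
opening: 0.031
cell at [-2.6 -0.1 75.8] tilt 21.1 yaw 0.0 F [ 5.2 -0.5  0.4] 13.525
(-4, 75.5, 21) shift [-1.4, 0.3, -0.3] turn [0.1, 0.1, -0.0]
(-4, 73, 15) shift [-1.5, 0.3, -3.5] turn [0.9, 6.0, -0.0]
(-4, 69, 8) shift [-1.8, 0.3, -8.3] turn [2.0, 13.0, -0.0]
(-3.5, 65, 0) shift [-1.7, 0.3, -13.1] turn [3.2, 20.9, -0.0]
```

```bash
python3 -m pendant '[[20,[-1.4,0.3,-0.3],[0,0,0]],[20,[-1.5,0.3,-3.5],[0.9,6,0]],[20,[-1.5,0.3,-3.5],[0.9,6,0]],[20,[-1.8,0.3,-8.3],[2,13,0]],[20,[-1.8,0.3,-8.3],[2,13,0]],[20,[-1.7,0.3,-12.8],[3.2,20.9,0]],[20,[-1.7,0.3,-12.8],[3.2,20.9,0]],[20,[-1.7,0.3,-12.8],[3.2,20.9,0]]]'
python3 -c "
from h import *
where(0);go(0,-2.5,64.5,0);go(0,-2.5,140,0)
p=wrist();save(p,'w6.png')"
```

```text
time: 14.52
ee_pos: [0.6144, -0.1198, 0.0612]
tcp_rot: [-180.0, 0.6, 171.2]
wrist_force: [4.3, -0.9, -1.9]
opening: 0.0306
cell at [-3.6  0.1 64.4] tilt -0.1 yaw 0.0 F [ 4.4 -0.3 -1.9] 14.525
(-2.5, 64.5, 0) shift [1.1, -0.2, 0.1] turn [-0.1, -0.1, -0.0]
(-2.5, 140, 0) shift [1.1, -0.2, 75.6] turn [-0.1, -0.1, -0.0]
```

View pics/w6.png

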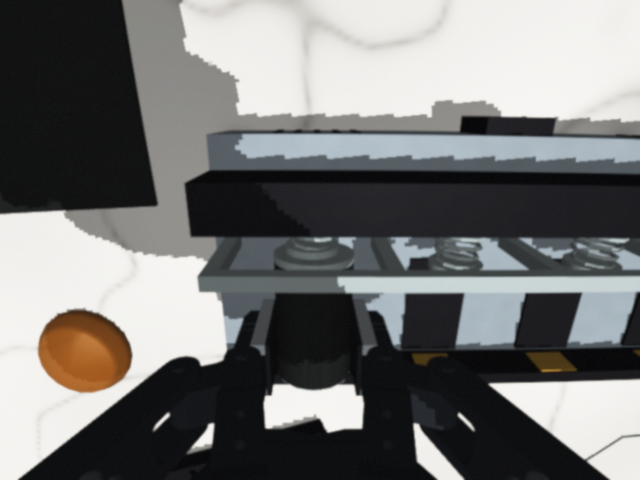

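```bash
python3 -m pendant '[[42,[2,-0.3,0],[0,0,0]],[48,[2,-0.3,0],[0,0,0]],[50,[2,-0.3,0],[0,0,0]],[50,[2,-0.3,0],[0,0,0]],[50,[2,-0.3,20],[0,0,0]],[50,[2,-0.3,60],[0,0,0]],[50,[0,0,90],[0,0,0]],[50,[0,0,90],[0,0,0]],[50,[0,0,90],[0,0,0]]]'
cat >> h.py <<'E'
def cellfit(p,lab,near,z):
    return axis_fit(p,lab,near,z)
def seated(p,bay,lab="cell0_c"):
    c=chpt(CH,(0,BY[bay],64.5))*1000
    r=axis_fit(p,lab,(c[0],c[1],CH[2]),.0645)
    if r is None: print("bay",bay,"none");return
    a=np.radians(CH[2]);d=r[0][:2]-c[:2];print("bay",bay,"dx,dy",np.round([d@[np.cos(a),np.sin(a)],d@[-np.sin(a),np.cos(a)]],1),"dyaw",round(r[0][2]-CH[2],1),r[1:])
E
python3 - <<'E'
from h import *
p=wrist();save(p,'w7.png');seated(p,0)
for i in range(4): seated(p,0,f"cell{i}_c")
for l in("cell0","cell1","cell2","cell3"): pp(p,[l+"_c",l+"_nub"])
print(np.round(chpt(CH,(0,-90,64.5))*1000),np.round(chpt(CH,(33,-90,64.5))*1000))
E
```

```text
time: 15.7
ee_pos: [0.614, -0.1197, 0.151]
tcp_rot: [-180.0, 0.6, 171.2]
wrist_force: [-0.1, -0.8, -0.2]
opening: 0.0426
bay 0 none
bay 0 none
bay 0 dx,dy [0.3 0.2] dyaw -0.1 (np.float64(0.263), 0.6)
bay 0 none
bay 0 none
cell0_c []
cell0_nub [([628, -33, 0], 0.45)]
cell1_c [([609, -120, 66], 0.83)]
cell1_nub [([642, -126, 71], 0.97)]
cell2_c []
cell2_nub [([653, -284, 3], 0.25)]
cell3_c []
cell3_nub [([773, -208, -1], 0.37)]
[ 612. -120.   64.] [ 645. -124.   64.]
```

View pics/w7.png

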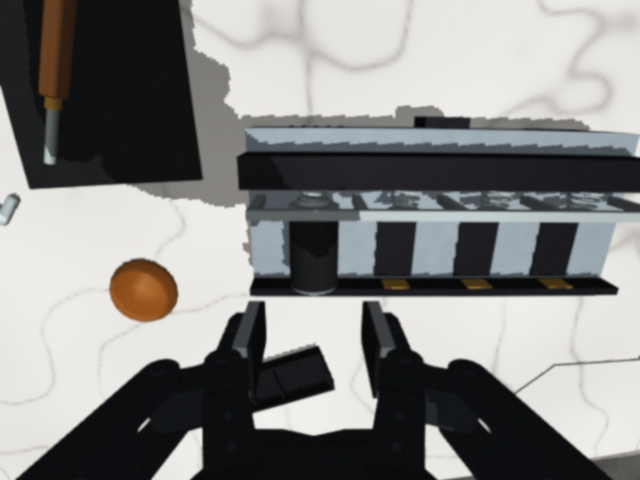

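Cell 1 is seated in bay 0: its can is at (313,255), under the bar and behind the wall, and the spring is compressed. Next is cell 0.

```bash
python3 -m pendant '[[60,[-30,41,10],[0,0,6]],[60,[-60,83,10],[0,0,12]],[60,[-90,124,10],[0,0,18]],[60,[-120,166,0],[0,0,24]],[60,[-150,207,-10],[0,0,30]],[60,[-180,248,-20],[0,0,36]],[60,[-192,265,-30],[0,0,36.3]],[60,[-192,265,-30],[0,0,36.3]],[60,[-192,265,-30],[0,0,36.3]]]'
cat >> h.py <<'E'
def hover(lab,near,g=5.7,zt=13.0):
    p=wrist(); r=axis_fit(p,lab,near); pp(p,[lab,lab.replace("_c","_nub")]); print(r)
    c=r[0]; R,P=tool(); a=np.radians(c[2])
    Rt=Ro.from_euler("xyz",[180,0,c[2]-180],degrees=True)
    print("shift",np.round(np.array([c[0]+g*np.cos(a),c[1]+g*np.sin(a),zt])-P,1),"turn",np.round((Rt*R.inv()).as_rotvec(degrees=True),1))
    return p
E
python3 -c "
from h import *
hover('cell0_c',(417,142,27))"
```

```text
time: 17.52
ee_pos: [0.4227, 0.145, 0.1223]
tcp_rot: [-179.9, 0.7, -152.5]
wrist_force: [0.6, -0.4, 0.4]
opening: 0.0511
cell0_c []
cell0_nub [([443, 155, 20], 0.94), ([623, -35, 4], 0.33)]
(array([417.2, 142.7,  28. ]), np.float64(0.032), 0.57)
shift [  -0.6    0.7 -109.1] turn [-0.3  0.6  0.6]
```

```bash
python3 -m pendant '[[60,[-0.6,0.7,-50],[-0.3,0.6,0.6]],[60,[-0.6,0.7,-100],[-0.3,0.6,0.6]],[60,[-0.6,0.7,-109],[-0.3,0.6,0.6]],[60,[-0.6,0.7,-109],[-0.3,0.6,0.6]],[20,[-0.6,0.7,-109],[-0.3,0.6,0.6]],[20,[-0.6,0.7,-109],[-0.3,0.6,0.6]],[20,[-0.6,0.7,-109],[-0.3,0.6,0.6]],[20,[-0.6,0.7,-109],[-0.3,0.6,0.6]],[20,[-0.6,0.7,-109],[-0.3,0.6,0.6]]]' 60
python3 -c "
from h import *
p=wrist();r=axis_fit(p,'cell0_c',(417,142,28));print(r);print(r and setgrip(r[0]))"
python3 -m pendant '[[20,[0,0,40],[0,0,0]],[20,[0,0,90],[0,0,0]],[20,[0,0,140],[0,0,0]],[20,[0,0,140],[0,0,0]],[20,[0,0,140],[0,0,0]]]'
python3 -c "
from h import *
z=get_obs()['ee_pos'][2]
p=wrist();print(axis_fit(p,'cell0_c',(417,142,28),z+.0035));where(1);go(1,25,150,21)"
```

```text
time: 18.85
ee_pos: [0.4236, 0.1458, 0.0157]
tcp_rot: [-179.9, 0.2, -152.0]
wrist_force: [-2.2, -0.5, 7.9]
opening: 0.0302
(array([418. , 143. ,  27.6]), np.float64(0.058), 0.72)
None
time: 19.58
ee_pos: [0.4238, 0.1459, 0.1559]
tcp_rot: [-179.9, 0.3, -152.0]
wrist_force: [0.2, 0.6, -2.7]
opening: 0.0302
(array([417.2, 142.8,  27.8]), np.float64(0.1), 0.91)
cell at [-231.3  170.7  155.5] tilt -0.1 yaw 36.1 F [ 0.2 -0.1 -1.6] 19.675
(25, 150, 21) shift [228.7, -210.6, -3.2] turn [3.5, -21.1, -35.7]
```

```bash
python3 -m pendant '[[20,[38,-35,5],[0,-3.5,-6]],[20,[76,-70,5],[1,-7,-12]],[20,[114,-105,5],[1,-10.5,-18]],[20,[152,-140,0],[2,-14,-24]],[20,[190,-175,0],[3,-17.5,-30]],[20,[228.7,-210.6,-3],[3.5,-21.1,-35.7]],[20,[228.7,-210.6,-3],[3.5,-21.1,-35.7]],[20,[228.7,-210.6,-3],[3.5,-21.1,-35.7]],[20,[228.7,-210.6,-3],[3.5,-21.1,-35.7]]]'
python3 -c "
from h import *
where(1);go(1,20,75.5,21);go(1,-3,75.5,21)"
```

```text
time: 20.8
ee_pos: [0.6514, -0.0642, 0.1514]
tcp_rot: [-179.7, 21.1, 172.0]
wrist_force: [0.3, 0.3, -1.6]
opening: 0.03
cell at [ 24.4   0.6 149.9] tilt 20.9 yaw 0.1 F [ 0.3  0.3 -1.6] 20.8
(20, 75.5, 21) shift [-4.4, 0.1, -74.4] turn [0.0, -0.1, -0.1]
(-3, 75.5, 21) shift [-27.2, 3.5, -74.4] turn [0.0, -0.1, -0.1]
```

```bash
python3 -m pendant '[[20,[-4.4,0.1,-40],[0,0,0]],[20,[-4.4,0.1,-72],[0,0,0]],[20,[-4.4,0.1,-74.4],[0,0,0]],[20,[-4.4,0.1,-74.4],[0,0,0]],[20,[-12,1.2,-74.4],[0,0,0]],[20,[-20,2.4,-74.4],[0,0,0]],[20,[-24,3,-74.4],[0,0,0]],[20,[-27.2,3.5,-74.4],[0,0,0]],[20,[-27.2,3.5,-74.4],[0,0,0]],[20,[-27.2,3.5,-74.4],[0,0,0]]]'
python3 -c "
from h import *
where(1);go(1,-4,75.5,21);go(1,-4,73,15);go(1,-4,69,8);go(1,-3.5,65,0)"
```

```text
time: 22.05
ee_pos: [0.6247, -0.0607, 0.0776]
tcp_rot: [-179.7, 21.2, 172.0]
wrist_force: [5.0, 0.4, -0.5]
opening: 0.0299
cell at [-2.5  0.1 76.1] tilt 21.0 yaw 0.1 F [ 4.9  1.1 -0.5] 22.05
(-4, 75.5, 21) shift [-1.5, 0.1, -0.6] turn [0.0, -0.0, -0.1]
(-4, 73, 15) shift [-1.4, 0.1, -3.7] turn [0.9, 5.9, -0.1]
(-4, 69, 8) shift [-1.3, 0.1, -8.5] turn [1.9, 12.8, -0.1]
(-3.5, 65, 0) shift [-0.9, 0.0, -13.4] turn [3.1, 20.7, -0.1]
```

```bash
python3 -m pendant '[[20,[-1.5,0.1,-0.6],[0,0,0]],[20,[-1.4,0.1,-3.7],[0.9,5.9,0]],[20,[-1.4,0.1,-3.7],[0.9,5.9,0]],[20,[-1.3,0.1,-8.5],[1.9,12.8,0]],[20,[-1.3,0.1,-8.5],[1.9,12.8,0]],[20,[-0.9,0,-13.2],[3.1,20.7,0]],[20,[-0.9,0,-13.2],[3.1,20.7,0]],[20,[-0.9,0,-13.2],[3.1,20.7,0]]]'
python3 -c "
from h import *
where(1)"
python3 -m pendant '[[42,[2,-0.3,0],[0,0,0]],[48,[2,-0.3,0],[0,0,0]],[50,[2,-0.3,0],[0,0,0]],[50,[2,-0.3,0],[0,0,0]],[50,[2,-0.3,20],[0,0,0]],[50,[2,-0.3,60],[0,0,0]],[50,[0,0,90],[0,0,0]],[50,[0,0,90],[0,0,0]]]'
python3 - <<'E'
from h import *
p=wrist();save(p,'w8.png')
for l in("cell0","cell1"): pp(p,[l+"_c",l+"_nub"]);seated(p,0,l+"_c");seated(p,1,l+"_c")
print(np.round(chpt(CH,(0,-30,64.5))*1000),np.round(chpt(CH,(33,-30,64.5))*1000))
q=camera("side")
for i in(2,3):
    pp(q,[f"cell{i}_c",f"cell{i}_nub"])
E
```

```text
time: 23.05
ee_pos: [0.6241, -0.061, 0.0634]
tcp_rot: [-179.9, 0.3, 172.0]
wrist_force: [4.7, -1.4, -3.7]
opening: 0.0303
cell at [-3.2 -0.2 64.2] tilt 0.0 yaw 0.1 F [ 4.8 -0.7 -3.7] 23.05
time: 24.05
ee_pos: [0.6254, -0.0611, 0.1579]
tcp_rot: [-179.9, 0.6, 172.0]
wrist_force: [1.0, -0.2, -0.2]
opening: 0.0428
cell0_c [([622, -59, 65], 0.57)]
cell0_nub [([649, -66, 72], 0.58)]
bay 0 none
bay 1 none
cell1_c [([609, -118, 67], 0.82)]
cell1_nub [([642, -124, 70], 0.8), ([611, -117, 66], 0.39)]
bay 0 dx,dy [ 0.2 -1.1] dyaw -0.3 (np.float64(0.283), 0.98)
bay 1 none
[621. -60.  64.] [654. -65.  64.]
cell2_c [([425, 302, 19], 0.71), ([613, -121, 70], 0.33), ([655, -32, 66], 0.29)]
cell2_nub [([631, -29, -2], 0.66), ([454, 310, 17], 0.65)]
cell3_c [([517, 296, 20], 0.51)]
cell3_nub [([543, 278, 15], 0.56)]
```

View pics/w8.png

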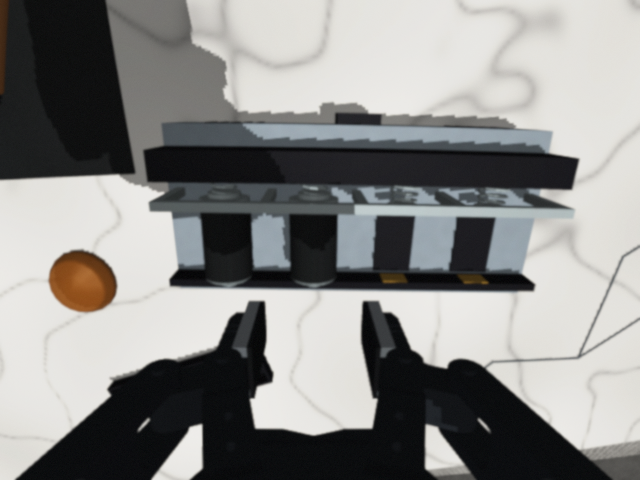

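```bash
python3 -m pendant '[[60,[-15,51,10],[0,0,-3]],[60,[-30,102,10],[0,0,-6]],[60,[-45,153,0],[0,0,-9]],[60,[-60,204,0],[0,0,-12]],[60,[-75,255,-10],[0,0,-15]],[60,[-90,306,-20],[0,0,-18]],[60,[-105,355,-36],[0,0,-21]],[60,[-105,355,-36],[0,0,-21]],[60,[-105,355,-36],[0,0,-21]],[60,[-105,355,-36],[0,0,-21]]]'
python3 -c "
from h import *
hover('cell3_c',(515,296,-29))"
```

```text
time: 26.0
ee_pos: [0.5197, 0.2932, 0.1178]
tcp_rot: [-179.9, 0.3, 150.9]
wrist_force: [-0.2, 0.4, 0.1]
opening: 0.051
cell3_c []
cell3_nub [([544, 280, 19], 0.9)]
(array([514. , 297.8, -29.7]), np.float64(0.039), 0.85)
shift [  -0.6    1.6 -104.6] turn [ 0.2  0.2 -0.6]
```

```bash
python3 -m pendant '[[60,[-0.6,1.6,-50],[0,0,-0.6]],[60,[-0.6,1.6,-96],[0,0,-0.6]],[60,[-0.6,1.6,-105],[0,0,-0.6]],[60,[-0.6,1.6,-105],[0,0,-0.6]],[20,[-0.6,1.6,-105],[0,0,-0.6]],[20,[-0.6,1.6,-105],[0,0,-0.6]],[20,[-0.6,1.6,-105],[0,0,-0.6]],[20,[-0.6,1.6,-105],[0,0,-0.6]],[20,[-0.6,1.6,-105],[0,0,-0.6]]]' 60
python3 -c "
from h import *
p=wrist();r=axis_fit(p,'cell3_c',(514,297.8,-29.7));print(r);print(r and setgrip(r[0]))"
python3 -m pendant '[[20,[0,0,40],[0,0,0]],[20,[0,0,90],[0,0,0]],[20,[0,0,140],[0,0,0]],[20,[0,0,140],[0,0,0]],[20,[0,0,140],[0,0,0]]]'
python3 -c "
from h import *
z=get_obs()['ee_pos'][2]
p=wrist();print(axis_fit(p,'cell3_c',(514,298,-29),z+.001));where(2);go(2,25,150,21)"
```

```text
time: 27.32
ee_pos: [0.5203, 0.2956, 0.0155]
tcp_rot: [179.9, 0.4, 150.3]
wrist_force: [-0.8, -0.0, 5.2]
opening: 0.0302
(array([514.8, 298.9, -29.2]), np.float64(0.057), 0.8)
None
time: 28.05
ee_pos: [0.5205, 0.2957, 0.1559]
tcp_rot: [179.8, 0.4, 150.3]
wrist_force: [0.0, 0.1, -1.6]
opening: 0.0302
(array([514.9, 298.9, -29.7]), np.float64(0.057), 0.81)
cell at [-158.5  279.1  155.4] tilt -0.1 yaw -20.7 F [ 0.2 -1.  -1.8] 28.15
(25, 150, 21) shift [141.0, -301.0, -3.0] turn [-6.8, -20.1, 20.5]
```

```bash
python3 -m pendant '[[20,[23,-50,5],[-1,-3,3]],[20,[46,-100,5],[-2,-6,6]],[20,[70,-150,5],[-3,-10,10]],[20,[94,-200,0],[-4.5,-13,13]],[20,[118,-250,0],[-5.5,-17,17]],[20,[141,-301,-3],[-6.8,-20.1,20.5]],[20,[141,-301,-3],[-6.8,-20.1,20.5]],[20,[141,-301,-3],[-6.8,-20.1,20.5]],[20,[141,-301,-3],[-6.8,-20.1,20.5]],[20,[141,-301,-3],[-6.8,-20.1,20.5]]]'
python3 -c "
from h import *
where(2);go(2,20,75.5,21);go(2,-3,75.5,21)"
```

```text
time: 29.4
ee_pos: [0.6609, -0.0045, 0.1513]
tcp_rot: [179.7, 21.4, 171.1]
wrist_force: [-0.1, 0.2, -1.5]
opening: 0.0306
cell at [ 24.8   1.1 150. ] tilt 21.0 yaw 0.1 F [-0.1  0.1 -1.5] 29.4
(20, 75.5, 21) shift [-4.9, -0.4, -74.5] turn [0.0, 0.0, -0.1]
(-3, 75.5, 21) shift [-27.7, 3.0, -74.5] turn [0.0, 0.0, -0.1]
```

```bash
python3 -m pendant '[[20,[-4.9,-0.4,-40],[0,0,0]],[20,[-4.9,-0.4,-72],[0,0,0]],[20,[-4.9,-0.4,-74.5],[0,0,0]],[20,[-4.9,-0.4,-74.5],[0,0,0]],[20,[-12,0.7,-74.5],[0,0,0]],[20,[-20,1.9,-74.5],[0,0,0]],[20,[-24,2.5,-74.5],[0,0,0]],[20,[-27.7,3,-74.5],[0,0,0]],[20,[-27.7,3,-74.5],[0,0,0]],[20,[-27.7,3,-74.5],[0,0,0]]]'
python3 -c "
from h import *
where(2);go(2,-4,75.5,21);go(2,-4,73,15);go(2,-4,69,8);go(2,-3.5,65,0)"
```

```text
time: 30.65
ee_pos: [0.6338, -0.0014, 0.0774]
tcp_rot: [179.7, 21.5, 171.1]
wrist_force: [5.6, -0.5, -1.1]
opening: 0.0304
cell at [-2.4  0.1 76.1] tilt 21.1 yaw 0.1 F [ 5.6  0.4 -1.1] 30.65
(-4, 75.5, 21) shift [-1.6, 0.1, -0.6] turn [0.0, 0.1, -0.1]
(-4, 73, 15) shift [-1.5, 0.1, -3.8] turn [0.9, 6.1, -0.1]
(-4, 69, 8) shift [-1.4, 0.1, -8.6] turn [1.9, 13.0, -0.1]
(-3.5, 65, 0) shift [-1.0, 0.0, -13.5] turn [3.1, 20.9, -0.1]
```

```bash
python3 -m pendant '[[20,[-1.6,0.1,-0.6],[0,0,0]],[20,[-1.5,0.1,-3.8],[0.9,6.1,0]],[20,[-1.5,0.1,-3.8],[0.9,6.1,0]],[20,[-1.4,0.1,-8.6],[1.9,13,0]],[20,[-1.4,0.1,-8.6],[1.9,13,0]],[20,[-1,0,-13.3],[3.1,20.9,0]],[20,[-1,0,-13.3],[3.1,20.9,0]],[20,[-1,0,-13.3],[3.1,20.9,0]]]'
python3 -c "
from h import *
where(2)"
python3 -m pendant '[[42,[2,-0.3,0],[0,0,0]],[48,[2,-0.3,0],[0,0,0]],[50,[2,-0.3,0],[0,0,0]],[50,[2,-0.3,0],[0,0,0]],[50,[2,-0.3,20],[0,0,0]],[50,[2,-0.3,60],[0,0,0]],[50,[0,0,90],[0,0,0]],[50,[0,0,90],[0,0,0]]]'
python3 - <<'E'
from h import *
p=wrist();save(p,'w9.png')
for l in("cell0","cell1","cell3"): pp(p,[l+"_c",l+"_nub"])
print(np.round(chpt(CH,(0,30,64.5))*1000),np.round(chpt(CH,(33,30,64.5))*1000))
E
python3 -m pendant '[[60,[-32,47,10],[0,0,4]],[60,[-64,94,10],[0,0,8]],[60,[-96,141,0],[0,0,12]],[60,[-128,188,0],[0,0,16]],[60,[-160,235,-10],[0,0,20]],[60,[-192,282,-20],[0,0,24]],[60,[-205,302,-34],[0,0,24]],[60,[-205,302,-34],[0,0,24]],[60,[-205,302,-34],[0,0,24]]]'
python3 -c "
from h import *
hover('cell2_c',(422,299,15))"
```

```text
time: 31.65
ee_pos: [0.6333, -0.0017, 0.0634]
tcp_rot: [179.9, 0.4, 171.1]
wrist_force: [3.9, -0.8, -3.5]
opening: 0.0305
cell at [-2.9 -0.2 64.5] tilt 0.0 yaw 0.1 F [ 3.9 -0.2 -3.5] 31.65
time: 32.65
ee_pos: [0.6347, -0.0017, 0.1581]
tcp_rot: [179.8, 0.7, 171.1]
wrist_force: [-0.0, -0.2, -0.5]
opening: 0.0427
cell0_c [([620, -62, 66], 0.75), ([599, -26, 83], 0.56), ([646, -124, 70], 0.2)]
cell0_nub [([652, -66, 74], 0.8)]
cell1_c [([609, -119, 72], 0.82)]
cell1_nub [([643, -127, 72], 0.85), ([660, -32, 66], 0.74)]
cell3_c [([626, -3, 68], 0.56), ([775, -209, 0], 0.47)]
cell3_nub [([666, -9, 74], 0.65)]
[630.  -1.  64.] [663.  -6.  64.]
time: 34.12
ee_pos: [0.4282, 0.2999, 0.1187]
tcp_rot: [179.9, 0.3, -164.9]
wrist_force: [0.4, -0.1, 0.3]
opening: 0.0509
cell2_c [([419, 303, 18], 0.93)]
cell2_nub [([454, 311, 15], 0.89)]
(array([422.3, 299.6,  12.8]), np.float64(0.036), 0.62)
shift [  -0.8    1.2 -106. ] turn [-0.2  0.3 -2.2]
```

View pics/w9.png

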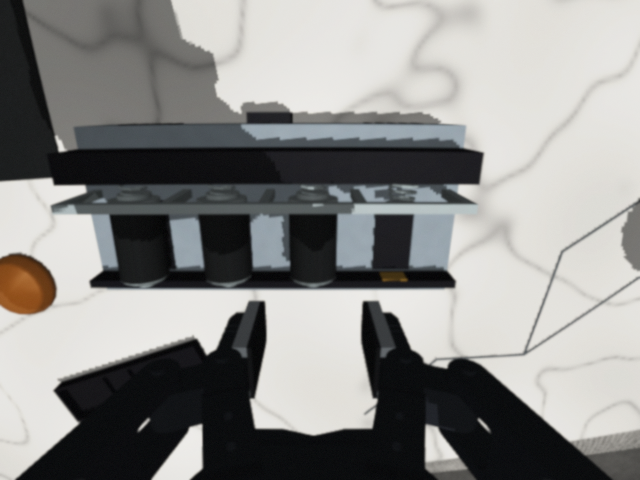

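Three cells are seated at (140,250), (227,250) and (313,250). Now the last cell.

```bash
python3 -m pendant '[[60,[-0.8,1.2,-50],[0,0,-2.2]],[60,[-0.8,1.2,-96],[0,0,-2.2]],[60,[-0.8,1.2,-106],[0,0,-2.2]],[60,[-0.8,1.2,-106],[0,0,-2.2]],[20,[-0.8,1.2,-106],[0,0,-2.2]],[20,[-0.8,1.2,-106],[0,0,-2.2]],[20,[-0.8,1.2,-106],[0,0,-2.2]],[20,[-0.8,1.2,-106],[0,0,-2.2]],[20,[-0.8,1.2,-106],[0,0,-2.2]]]' 60
python3 -c "
from h import *
p=wrist();r=axis_fit(p,'cell2_c',(422.3,299.6,12.8));print(r);print(r and setgrip(r[0]))"
python3 -m pendant '[[20,[0,0,40],[0,0,0]],[20,[0,0,90],[0,0,0]],[20,[0,0,140],[0,0,0]],[20,[0,0,140],[0,0,0]],[20,[0,0,140],[0,0,0]]]'
python3 -c "
from h import *
z=get_obs()['ee_pos'][2]
p=wrist();print(axis_fit(p,'cell2_c',(422,300,13),z+.001));where(3);go(3,25,150,21)"
```

```text
time: 35.45
ee_pos: [0.4292, 0.3016, 0.0156]
tcp_rot: [179.8, 0.6, -167.2]
wrist_force: [-0.5, -1.9, 6.3]
opening: 0.0304
(array([423. , 300.1,  13. ]), np.float64(0.054), 0.86)
None
time: 36.17
ee_pos: [0.4292, 0.3017, 0.1558]
tcp_rot: [179.8, 0.6, -167.2]
wrist_force: [0.5, 1.0, -2.7]
opening: 0.0301
(array([422.9, 300.1,  13.2]), np.float64(0.052), 0.97)
cell at [-249.6  206.7  155.3] tilt -0.1 yaw 21.5 F [ 1.2  0.2 -3. ] 36.275
(25, 150, 21) shift [241.0, -247.3, -3.0] turn [0.9, -21.2, -21.3]
```

```bash
python3 -m pendant '[[20,[40,-41,5],[0,-3.5,-3.5]],[20,[80,-82,5],[0,-7,-7]],[20,[120,-123,5],[0.5,-10.5,-10.5]],[20,[160,-164,0],[0.5,-14,-14]],[20,[200,-205,0],[1,-17.5,-17.5]],[20,[241,-247.3,-3],[0.9,-21.2,-21.3]],[20,[241,-247.3,-3],[0.9,-21.2,-21.3]],[20,[241,-247.3,-3],[0.9,-21.2,-21.3]],[20,[241,-247.3,-3],[0.9,-21.2,-21.3]],[20,[241,-247.3,-3],[0.9,-21.2,-21.3]]]'
python3 -c "
from h import *
where(3);go(3,20,75.5,21);go(3,-3,75.5,21)"
```

```text
time: 37.52
ee_pos: [0.6694, 0.0549, 0.1516]
tcp_rot: [179.7, 21.6, 171.3]
wrist_force: [-0.2, 0.8, -2.0]
opening: 0.0297
cell at [ 24.6   0.9 150.1] tilt 21.0 yaw 0.0 F [-0.3  0.7 -2. ] 37.525
(20, 75.5, 21) shift [-4.7, -0.2, -74.6] turn [-0.0, 0.0, -0.0]
(-3, 75.5, 21) shift [-27.4, 3.2, -74.6] turn [-0.0, 0.0, -0.0]
```

```bash
python3 -m pendant '[[20,[-4.7,-0.2,-40],[0,0,0]],[20,[-4.7,-0.2,-72],[0,0,0]],[20,[-4.7,-0.2,-74.6],[0,0,0]],[20,[-4.7,-0.2,-74.6],[0,0,0]],[20,[-12,0.9,-74.6],[0,0,0]],[20,[-20,2.1,-74.6],[0,0,0]],[20,[-24,2.7,-74.6],[0,0,0]],[20,[-27.4,3.2,-74.6],[0,0,0]],[20,[-27.4,3.2,-74.6],[0,0,0]],[20,[-27.4,3.2,-74.6],[0,0,0]]]'
python3 -c "
from h import *
where(3);go(3,-4,75.5,21);go(3,-4,73,15);go(3,-4,69,8);go(3,-3.5,65,0)"
```

```text
time: 38.78
ee_pos: [0.6427, 0.0582, 0.0777]
tcp_rot: [179.7, 21.7, 171.3]
wrist_force: [4.4, -0.6, -1.2]
opening: 0.0302
cell at [-2.3  0.1 76.3] tilt 21.1 yaw 0.0 F [ 4.4  0.  -1.2] 38.775
(-4, 75.5, 21) shift [-1.7, 0.1, -0.8] turn [-0.1, 0.1, -0.0]
(-4, 73, 15) shift [-1.6, 0.1, -3.9] turn [0.8, 6.0, -0.0]
(-4, 69, 8) shift [-1.5, 0.1, -8.7] turn [1.9, 13.0, -0.0]
(-3.5, 65, 0) shift [-1.1, 0.0, -13.6] turn [3.0, 20.9, -0.0]
```

```bash
python3 -m pendant '[[20,[-2.4,0.2,-0.8],[0,0,0]],[20,[-2.4,0.2,-3.9],[0.8,6,0]],[20,[-2.4,0.2,-3.9],[0.8,6,0]],[20,[-2.3,0.2,-8.7],[1.9,13,0]],[20,[-2.3,0.2,-8.7],[1.9,13,0]],[20,[-1.6,0,-13.4],[3,20.9,0]],[20,[-1.6,0,-13.4],[3,20.9,0]],[20,[-1.6,0,-13.4],[3,20.9,0]]]'
python3 -c "
from h import *
where(3)"
python3 -m pendant '[[42,[2,-0.3,0],[0,0,0]],[48,[2,-0.3,0],[0,0,0]],[50,[2,-0.3,0],[0,0,0]],[50,[2,-0.3,0],[0,0,0]],[50,[2,-0.3,20],[0,0,0]],[50,[2,-0.3,60],[0,0,0]],[50,[0,0,90],[0,0,0]],[50,[0,0,90],[0,0,0]]]'
python3 - <<'E'
from h import *
p=wrist();save(p,'w10.png')
for l in("cell0","cell1","cell2","cell3"): pp(p,[l+"_c",l+"_nub"])
print(np.round(chpt(CH,(0,90,64.5))*1000),np.round(chpt(CH,(33,90,64.5))*1000))
q=camera("side");pp(q,["stylus_c","stylus_tip","cell0_c","cell1_c","cell2_c","cell3_c","mat"])
q=camera("scene");pp(q,["stylus_c","stylus_tip","mat"])
E
```

```text
time: 39.78
ee_pos: [0.6417, 0.0579, 0.0636]
tcp_rot: [179.9, 0.6, 171.3]
wrist_force: [4.8, -1.4, -3.9]
opening: 0.0299
cell at [-3.4 -0.3 64.5] tilt 0.0 yaw 0.0 F [ 5.  -0.6 -3.9] 39.775
time: 40.78
ee_pos: [0.643, 0.058, 0.1583]
tcp_rot: [179.8, 0.9, 171.3]
wrist_force: [-1.2, -0.6, -0.7]
opening: 0.0428
cell0_c []
cell0_nub [([653, -64, 68], 0.84)]
cell1_c [([612, -117, 66], 0.87), ([670, 54, 68], 0.67)]
cell1_nub [([644, -125, 72], 0.72)]
cell2_c [([638, 63, 66], 0.8)]
cell2_nub [([610, -119, 67], 0.64), ([668, 56, 69], 0.58)]
cell3_c [([626, 1, 66], 0.93)]
cell3_nub [([668, -7, 72], 0.97), ([660, -33, 67], 0.25)]
[639.  59.  64.] [671.  54.  64.]
stylus_c [([272, -423, 10], 0.78), ([446, -280, 12], 0.71), ([414, -519, 10], 0.63), ([594, -24, 89], 0.36)]
stylus_tip [([492, -465, 11], 0.81)]
cell0_c [([623, -66, 66], 0.74), ([614, -122, 71], 0.52)]
cell1_c [([616, -122, 68], 0.59)]
cell2_c [([640, 57, 70], 0.79)]
cell3_c [([634, -2, 67], 0.52)]
mat [([453, -264, 3], 0.83)]
stylus_c [([443, -276, 10], 0.78), ([631, 0, 66], 0.67), ([665, -8, 66], 0.64), ([413, -520, 5], 0.6), ([530, -319, 13], 0.5), ([265, -423, 12], 0.47)]
stylus_tip [([169, -489, 10], 0.57), ([528, -315, 12], 0.5), ([492, -465, 13], 0.48)]
mat [([454, -267, -1], 0.8)]
```

View pics/w10.png

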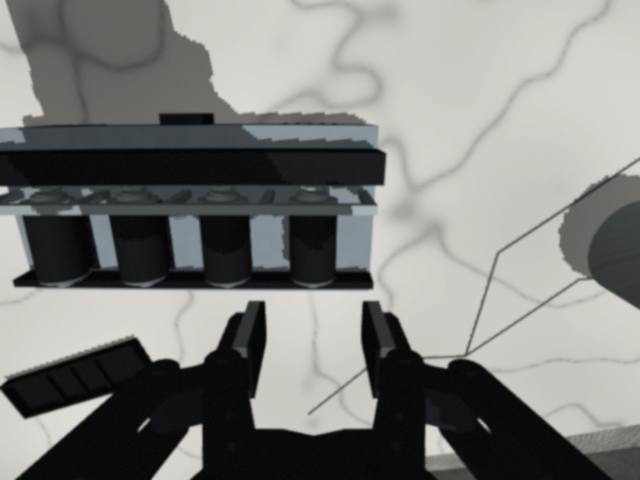

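All four cells sit alike: can ends at v≈285 behind the wall, nothing proud. Before the probe, I'll work out from the pictures where the fingertips lie relative to the TCP.

```bash
python3 - <<'E'
from h import *
p=wrist();C=np.linalg.inv(p["T_tool_cam"])
for op in(.0428,.0306):
  for z in(-.012,-.008,-.004,0,.004,.008,.012):
    r=[]
    for x in(-.011,.011):
        c=C@np.array([x,op/2,z,1]);s=c[:2]/c[2];s=s*(1+p["k1"]*(s@s));r.append(np.round([p["fx"]*s[0]+p["cx"],p["fy"]*s[1]+p["cy"]]).tolist())
    print(op,z,r)
E
```

```text
0.0428 -0.012 [[363.0, 352.0], [365.0, 307.0]]
0.0428 -0.008 [[362.0, 346.0], [364.0, 302.0]]
0.0428 -0.004 [[360.0, 341.0], [363.0, 298.0]]
0.0428 0 [[359.0, 336.0], [362.0, 294.0]]
0.0428 0.004 [[358.0, 331.0], [361.0, 290.0]]
0.0428 0.008 [[357.0, 327.0], [359.0, 286.0]]
0.0428 0.012 [[357.0, 322.0], [358.0, 282.0]]
0.0306 -0.012 [[349.0, 352.0], [351.0, 307.0]]
0.0306 -0.008 [[348.0, 346.0], [350.0, 302.0]]
0.0306 -0.004 [[347.0, 341.0], [349.0, 298.0]]
0.0306 0 [[346.0, 336.0], [348.0, 294.0]]
0.0306 0.004 [[346.0, 331.0], [347.0, 290.0]]
0.0306 0.008 [[345.0, 327.0], [346.0, 286.0]]
0.0306 0.012 [[344.0, 322.0], [346.0, 282.0]]
```

```bash
python3 -m pendant '[[50,[-30,-50,10],[0,0,-2]],[50,[-60,-100,10],[0,0,-5]],[50,[-90,-150,10],[0,0,-7]],[50,[-120,-200,10],[0,0,-9]],[50,[-150,-250,10],[0,0,-12]],[50,[-180,-300,0],[0,0,-14]],[50,[-200,-336,-20],[0,0,-16]],[50,[-200,-336,-20],[0,0,-16]],[50,[-200,-336,-20],[0,0,-16]]]'
cat >> h.py <<'E'
def stylus(p,near=(444,-278),z=.012):
    pp(p,["stylus_c","stylus_tip"])
    for d in regions_of(p,"stylus_c"):
        hsv=cv2.cvtColor(p["img"],cv2.COLOR_RGB2HSV)
        m=d["region"]&(hsv[...,1]>110)&(hsv[...,0]<25); ys,xs=np.nonzero(m)
        if len(xs)<60: continue
        P=np.array([ray(p,u,v,z)[:2] for u,v in zip(xs,ys)])*1000
        if np.hypot(*(P.mean(0)-near))>80: continue
        r=cv2.minAreaRect(P.astype(np.float32));print("handle",round(d["confidence"],2),np.round(P.mean(0),1),[np.round(q,1) for q in r])
        A=np.array([ray(p,u,v,z)[:2] for v,u in np.argwhere(d["region"])])*1000
        r=cv2.minAreaRect(A.astype(np.float32));print("all",[np.round(q,1) for q in r])
E
python3 -c "
from h import *
p=wrist();stylus(p);save(p,'w11.png')
stylus(camera('side'))"
```

```text
time: 43.0
ee_pos: [0.4418, -0.278, 0.134]
tcp_rot: [179.9, 0.6, 155.3]
wrist_force: [-0.5, -0.8, 0.4]
opening: 0.0427
stylus_c [([443, -277, 7], 0.84), ([415, -518, 8], 0.68), ([265, -425, 11], 0.57)]
stylus_tip [([492, -460, 5], 0.6), ([528, -317, 12], 0.56)]
handle 0.9 [ 444.8 -278.4] [array([ 448.2, -280. ]), array([ 14.4, 100.5]), np.float64(65.2)]
all [array([ 467.2, -289.1]), array([ 15. , 142.6]), np.float64(65.2)]
stylus_c [([270, -420, 10], 0.58), ([447, -280, 7], 0.57), ([410, -516, 9], 0.57), ([658, -284, 6], 0.53), ([646, -122, 68], 0.21)]
stylus_tip [([530, -317, 14], 0.95), ([492, -465, 10], 0.75)]
handle 0.79 [ 451.4 -275. ] [array([ 450.5, -274.2]), array([17.8, 95.6]), np.float64(63.8)]
all [array([ 465.8, -288. ]), array([ 28.1, 137.5]), np.float64(65.2)]
```

View pics/w11.png

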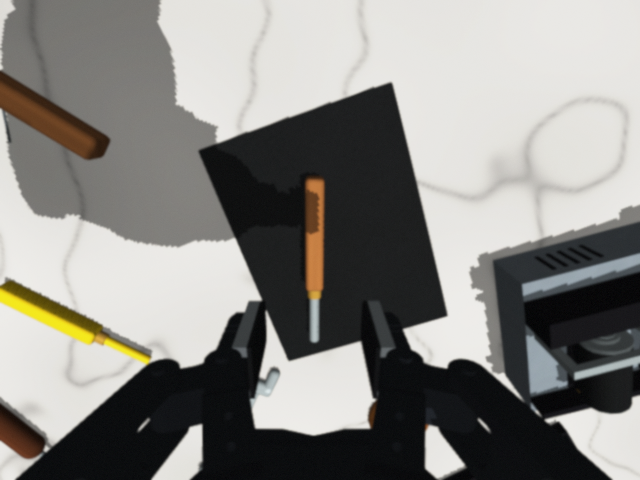

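```bash
python3 -m pendant '[[50,[2.5,-0.6,-60],[0,0,0]],[50,[2.5,-0.6,-115],[0,0,0]],[50,[2.5,-0.6,-127],[0,0,0]],[50,[2.5,-0.6,-127],[0,0,0]],[50,[2.5,-0.6,-127],[0,0,0]]]' 60
python3 -m pendant '[[5,[0,0,0],[0,0,0]],[5,[0,0,0],[0,0,0]],[5,[0,0,0],[0,0,0]],[5,[0,0,0],[0,0,0]],[5,[0,0,0],[0,0,0]],[5,[0,0,0],[0,0,0]],[5,[0,0,0],[0,0,0]]]' 60
python3 -c "
from h import *
p=wrist();stylus(p)"
```

```text
time: 44.02
ee_pos: [0.4459, -0.2791, 0.0093]
tcp_rot: [179.9, 0.8, 155.4]
wrist_force: [-0.1, 0.3, 0.1]
opening: 0.0426
time: 44.9
ee_pos: [0.447, -0.2798, 0.0114]
tcp_rot: [179.9, 1.0, 155.4]
wrist_force: [-1.3, 0.2, 8.5]
opening: 0.0123
stylus_c [([441, -281, 11], 0.67)]
stylus_tip []
handle 0.6 [ 442.7 -277.7] [array([ 449. , -280.6]), array([ 14.6, 103.8]), np.float64(65.3)]
all [array([ 457.2, -284.2]), array([ 15. , 121.7]), np.float64(65.3)]
```

```bash
cat >> h.py <<'E'
def setsty(c,R,P):
    C=Ro.from_euler("z",c[3],degrees=True)
    json.dump(dict(t=R.inv().apply(np.array(c[:3])-P).tolist(),q=(R.inv()*C).as_quat().tolist()),open("sty.json","w"))
def gos(c,yaw):
    """shift/turn to put level probe's centre at world c (mm)"""
    g=json.load(open("sty.json"));R,P=tool();C=Ro.from_euler("z",yaw,degrees=True);Rt=C*Ro.from_quat(g["q"]).inv()
    print("shift",np.round(np.array(c)-Rt.apply(g["t"])-P,1).tolist(),"turn",np.round((Rt*R.inv()).as_rotvec(degrees=True),1).tolist())
def btn(tipx,z=28): gos(chpt(CH,(tipx-95,0,z))*1000,CH[2])
def wheres():
    g=json.load(open("sty.json"));R,P=tool();Q=R*Ro.from_quat(g["q"]);t=P+R.apply(g["t"])+Q.apply([95,0,0])
    Z=Ro.from_euler("z",CH[2],degrees=True);o=get_obs()
    print("tip in charger",np.round(Z.inv().apply(t-[CH[0],CH[1],0]),1),"dir",np.round(Z.inv().apply(Q.apply([1,0,0])),3),"F",np.round(Z.inv().apply(o["wrist_force"]),1),o["time"])
E
python3 -c "
from h import *
R,P=tool();setsty((444.5,-278.6,12,-24.8),R,P)"
python3 -m pendant '[[5,[0,0,10],[0,0,0]],[5,[0,0,30],[0,0,0]],[5,[0,0,40],[0,0,0]],[5,[0,0,40],[0,0,0]],[5,[0,0,40],[0,0,0]]]'
python3 -c "
from h import *
wheres();btn(-115,40);btn(-115,28)
for n in('side','scene'):
    q=camera(n);pp(q,['stylus_c','stylus_tip'])"
```

```text
time: 45.72
ee_pos: [0.4467, -0.2797, 0.0508]
tcp_rot: [179.9, 0.9, 155.4]
wrist_force: [0.3, 0.7, -2.1]
opening: 0.0121
tip in charger [ -51.4 -298.7   51.4] dir [ 0.96  -0.281 -0.001] F [ 0.2  0.7 -2.1] 45.725
shift [-26.2, 279.7, -11.4] turn [-0.0, -0.0, 16.3]
shift [-26.2, 279.7, -23.4] turn [-0.0, -0.0, 16.3]
stylus_c [([412, -516, 6], 0.92), ([273, -422, 9], 0.63), ([444, -278, 46], 0.59)]
stylus_tip [([531, -318, 52], 0.83), ([491, -464, 8], 0.74)]
stylus_c [([265, -423, 13], 0.76), ([412, -519, 7], 0.6), ([445, -277, 47], 0.58)]
stylus_tip [([165, -492, 14], 0.48), ([491, -468, 9], 0.47), ([528, -315, 50], 0.46)]
```

```bash
python3 -m pendant '[[5,[-50,0,0],[0,0,5]],[5,[-60,50,0],[0,0,10]],[5,[-60,100,0],[0,0,16.3]],[5,[-60,150,0],[0,0,16.3]],[5,[-60,200,-10],[0,0,16.3]],[5,[-50,250,-23],[0,0,16.3]],[5,[-36,279.7,-23.4],[0,0,16.3]],[5,[-26.2,279.7,-23.4],[0,0,16.3]],[5,[-26.2,279.7,-23.4],[0,0,16.3]],[5,[-26.2,279.7,-23.4],[0,0,16.3]],[5,[-26.2,279.7,-23.4],[0,0,16.3]]]'
python3 -c "
from h import *
wheres();btn(-88,28);btn(-78,28);btn(-70,28)
for n in('side','scene'):
    q=camera(n);pp(q,['stylus_c','stylus_tip','start_face'])
print(np.round(chpt(CH,(-115,0,28))*1000),np.round(chpt(CH,(-76,0,28))*1000))
p=q;save(q,'s12.png',(240,190,440,340),4)"
```

```text
time: 47.4
ee_pos: [0.4204, -0.0007, 0.0277]
tcp_rot: [179.9, 0.9, 171.6]
wrist_force: [-0.2, 0.3, -0.3]
opening: 0.0122
tip in charger [-115.    -0.9   28.2] dir [ 1.    -0.001 -0.001] F [-0.2  0.2 -0.3] 47.4
shift [26.8, -3.2, -0.3] turn [-0.0, -0.0, 0.1]
shift [36.7, -4.7, -0.3] turn [-0.0, -0.0, 0.1]
shift [44.6, -5.9, -0.3] turn [-0.0, -0.0, 0.1]
stylus_c [([267, -422, 9], 0.97), ([416, -3, 25], 0.64), ([412, -519, 9], 0.58)]
stylus_tip [([493, -465, 11], 0.97), ([511, -17, 31], 0.62), ([655, -284, 3], 0.5)]
start_face []
stylus_c [([413, 4, 28], 0.67), ([414, -522, 6], 0.66), ([266, -422, 10], 0.46)]
stylus_tip [([163, -492, 10], 0.52), ([490, -467, 13], 0.51), ([509, -16, 26], 0.48), ([771, -211, 5], 0.39)]
start_face [([510, -12, 27], 0.16)]
[512. -14.  28.] [550. -19.  28.]
```

View pics/s12.png

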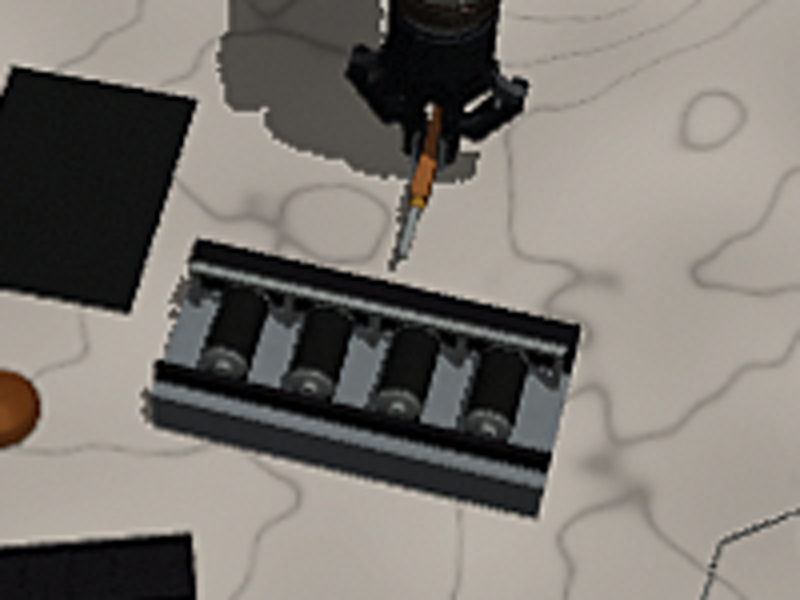

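The scene view shows all four cells home and the probe level, with its tip at (395,265) in line with the button. Pressing in stages.

```bash
python3 -m pendant '[[5,[9,-0.8,0],[0,0,0]],[5,[18,-2,0],[0,0,0]],[5,[27,-3.2,0],[0,0,0]],[5,[32,-4,0],[0,0,0]],[5,[35,-4.5,0],[0,0,0]],[5,[35,-4.5,0],[0,0,0]]]' 80
python3 -c "
from h import *
wheres()"
python3 -m pendant '[[5,[3,-0.4,0],[0,0,0]],[5,[6,-0.9,0],[0,0,0]],[5,[9,-1.3,0],[0,0,0]],[5,[10,-1.5,0],[0,0,0]],[5,[10,-1.5,0],[0,0,0]],[5,[10,-1.5,0],[0,0,0]]]'
python3 -c "
from h import *
wheres()"
```

```text
time: 48.55
ee_pos: [0.4556, -0.0046, 0.0276]
tcp_rot: [179.9, 0.9, 171.7]
wrist_force: [-0.4, 0.4, -0.8]
opening: 0.0111
tip in charger [-79.6   0.6  28.1] dir [ 1.    -0.    -0.001] F [-0.5  0.3 -0.8] 48.55
time: 49.3
ee_pos: [0.4648, -0.006, 0.0272]
tcp_rot: [179.9, 0.8, 171.7]
wrist_force: [-6.2, 0.5, 2.0]
opening: 0.0115
tip in charger [-70.3   0.6  27.6] dir [ 1.     0.    -0.003] F [-6.2 -0.4  2. ] 49.3
```

```bash
python3 -m pendant '[[5,[1.5,-0.2,0.4],[0,0,0]],[5,[1.5,-0.2,0.4],[0,0,0]],[5,[1.5,-0.2,0.4],[0,0,0]],[5,[1.5,-0.2,0.4],[0,0,0]]]'
python3 -c "
from h import *
wheres()
q=camera('side');pp(q,['stylus_c','stylus_tip'])"
```

```text
time: 49.8
ee_pos: [0.4648, -0.006, 0.0271]
tcp_rot: [179.9, 0.6, 171.7]
wrist_force: [-8.4, 1.4, 0.7]
opening: 0.0111
tip in charger [-70.3   0.6  27.1] dir [ 1.     0.    -0.006] F [-8.5  0.1  0.7] 49.8
stylus_c [([412, -517, 8], 0.87), ([271, -419, 12], 0.79), ([461, -7, 22], 0.56)]
stylus_tip [([558, -18, 27], 0.61), ([488, -465, 9], 0.6)]
```

```bash
python3 -m pendant '[[5,[-15,2,0],[0,0,0]],[5,[-35,5,0],[0,0,0]],[5,[-60,9,0],[0,0,0]],[5,[-90,10,30],[0,0,0]],[5,[-90,-40,40],[0,0,-5]],[5,[-90,-90,40],[0,0,-10]],[5,[-80,-140,40],[0,0,-16]],[5,[-60,-190,40],[0,0,-16]],[5,[-40,-240,40],[0,0,-16]],[5,[-20,-270,40],[0,0,-16]],[5,[-20,-270,40],[0,0,-16]],[5,[-20,-270,40],[0,0,-16]]]'
python3 -c "
from h import *
wheres()
gos((446,-276,12.5),-24.8)
for n in('side','scene'):
    q=camera(n);pp(q,['stylus_c','stylus_tip'])
g=json.load(open('sty.json'));R,P=tool();c=P+R.apply(g['t']);print('believed c',c.round(),'tip',(c+(R*Ro.from_quat(g['q'])).apply([95,0,0])).round())"
```

```text
time: 51.45
ee_pos: [0.4442, -0.2754, 0.067]
tcp_rot: [179.9, 0.6, 155.7]
wrist_force: [0.8, -0.8, -0.7]
opening: 0.0114
tip in charger [ -54.3 -294.4   67. ] dir [ 0.961 -0.276 -0.006] F [ 0.9 -0.7 -0.7] 51.45
shift [4.2, -1.8, -55.1] turn [-0.2, -0.3, -0.3]
stylus_c [([272, -420, 12], 0.96), ([410, -515, 7], 0.77), ([439, -274, 65], 0.57)]
stylus_tip [([491, -467, 11], 0.7), ([529, -316, 65], 0.55)]
stylus_c [([443, -272, 66], 0.64), ([270, -423, 9], 0.51)]
stylus_tip [([164, -491, 14], 0.64), ([529, -311, 69], 0.49), ([494, -464, 10], 0.44)]
believed c [ 442. -274.   68.] tip [ 529. -314.   68.]
```

Still held as modelled and level. Lay it down and release.

```bash
python3 -m pendant '[[5,[4,-1.8,-30],[0,0,0]],[5,[4,-1.8,-50],[0,0,0]],[5,[4,-1.8,-54.5],[0,0,0]],[5,[4,-1.8,-55.5],[0,0,0]],[5,[4,-1.8,-55.5],[0,0,0]],[5,[4,-1.8,-55.5],[0,0,0]]]'
python3 -c "
from h import *
wheres()"
python3 -m pendant '[[20,[0,0,0],[0,0,0]],[30,[0,0,0],[0,0,0]],[50,[0,0,0],[0,0,0]],[50,[0,0,0],[0,0,0]],[50,[0,0,40],[0,0,0]],[50,[0,0,90],[0,0,0]],[50,[0,0,130],[0,0,0]],[50,[0,0,130],[0,0,0]],[50,[0,0,130],[0,0,0]],[50,[0,0,130],[0,0,0]]]'
python3 -c "
from h import *
p=wrist();stylus(p,(446,-276));pp(p,['mat']);save(p,'w13.png')
for n in('side','scene'):
    q=camera(n);print(n);pp(q,['stylus_c','stylus_tip','mat','cell0_c','cell1_c','cell2_c','cell3_c','canister','remote_back','lens','spanner'])
for y in BY: print(np.round(chpt(CH,(0,y,64.5))*1000))
print(get_obs()['time'],get_obs()['wrist_force'])"
```

```text
time: 52.5
ee_pos: [0.4492, -0.2775, 0.0127]
tcp_rot: [180.0, 0.7, 155.7]
wrist_force: [0.8, -0.2, -0.9]
opening: 0.011
tip in charger [ -49.2 -295.6   12.9] dir [ 0.962 -0.275 -0.004] F [ 0.8 -0.  -0.9] 52.5
time: 53.75
ee_pos: [0.4486, -0.2772, 0.1412]
tcp_rot: [179.9, 0.6, 155.7]
wrist_force: [0.2, 0.9, -0.6]
opening: 0.0428
stylus_c [([411, -519, 7], 0.92), ([266, -422, 15], 0.63), ([446, -277, 10], 0.58)]
stylus_tip [([528, -318, 14], 0.78), ([494, -465, 4], 0.63)]
handle 0.67 [ 447.  -276.3] [array([ 450.4, -277.9]), array([ 13.9, 100.8]), np.float64(66.0)]
all [array([ 468.8, -286.1]), array([ 13.9, 141. ]), np.float64(66.0)]
mat [([458, -264, 3], 0.58), ([625, -34, 4], 0.35)]
side
stylus_c [([411, -515, 7], 0.74), ([270, -423, 10], 0.67), ([445, -275, 10], 0.6)]
stylus_tip [([531, -317, 14], 0.96), ([490, -464, 8], 0.76)]
mat [([455, -268, 3], 0.81)]
cell0_c [([532, -317, 14], 0.64), ([613, -121, 71], 0.52), ([620, -63, 68], 0.41)]
cell1_c []
cell2_c [([640, 59, 68], 0.62)]
cell3_c []
canister [([713, 351, -2], 0.63)]
remote_back [([775, -208, 1], 0.93)]
lens [([655, -280, 0], 0.95), ([455, -268, 2], 0.68)]
spanner [([600, -439, -1], 0.91)]
scene
stylus_c [([269, -424, 11], 0.71), ([444, -274, 11], 0.68), ([413, -524, 5], 0.5)]
stylus_tip [([166, -490, 11], 0.75), ([532, -313, 11], 0.52), ([490, -464, 11], 0.44)]
mat [([458, -272, -2], 0.93), ([656, -64, 70], 0.57), ([774, -209, 4], 0.26)]
cell0_c [([622, -61, 69], 0.63)]
cell1_c [([615, -118, 68], 0.5), ([596, -27, 83], 0.27)]
cell2_c [([637, 59, 64], 0.61)]
cell3_c [([626, -3, 67], 0.84), ([457, -266, 0], 0.43)]
canister [([714, 347, 3], 0.8)]
remote_back [([770, -208, 6], 0.72), ([644, -122, 71], 0.48)]
lens [([654, -283, -1], 0.75)]
spanner [([598, -441, 5], 0.58)]
[ 612. -120.   64.]
[621. -60.  64.]
[630.  -1.  64.]
[639.  59.  64.]
55.2 [ 0.6979643   1.06815155 -0.50372582]
```

```bash
python3 -c "
from h import *
print(job_done(),get_obs()['time'])"
```

```text
the job is handed in; nothing more can be done
the job is handed in; nothing more can be done
```

The job is done and handed in at about 55 s on the robot's clock, well inside the 210 s limit. The hand-in returned no verdict.

- **Cells:** All four are loaded, in bays 0 to 3: cell 1, cell 0, cell 3 and cell 2. Each was tilted 21°, pushed against its spring at 4.4 to 5.6 N (about 10 to 12 mm), lowered and released. The pictures showed all four under the bar and behind the wall. In the last check the networks put each one within about 5 mm of its seat in plan.
- **Start button:** The small orange-handled probe pressed it. The probe tip stopped hard at charger x ≈ -70 mm. Force then rose from 6.2 N to 8.5 N with no further travel, so I take the button to have been fully in. I had no direct reading of the button's travel or of its springing back.
- **Probe:** It lies flat on the mat again, with its middle at about (446, -276) mm and its height measured at 10 to 11 mm. The mat's middle is at about (456, -268) mm.
- **Bystanders:** The tin canister, remote back, lens and spanner measured within about 5 mm of where they started.

**Checks that failed or disagreed:**
- The last wrist picture could not be viewed because the limit of 16 was reached, so the final check rests on network measurements alone.
- In that check the side camera missed cells 1 and 3, but the scene camera saw all four.
- The networks put some seated cells and nubs 3 to 9 mm too high; the pictures showed no cell standing proud.

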